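# Set up the jeweller's bench for doming

### The arm

A 7-joint arm with a two-finger parallel gripper is mounted at the origin on the work surface. World frame = base frame: x ahead of the robot, y to its left, z up, the work surface at z = 0. Lengths are in m, angles in rad, forces in N, time in s.
With the tool pointing down it reaches from about 0.425 to 0.875 m from the base axis. Payload 8.4 kg.
Tool frame: the origin (TCP) lies between the finger pads; the fingertips stand 22 mm ahead of it and the grasp point (between the pads) lies 3 mm ahead of it; y points along the fingers, z is the direction in which the jaws open and shut, and the axes are right-handed (so a half turn about y gives the same grasp; the last joint's range is limited). The gripper opens to 87 mm and grips with 3 to 60 N. Pads are 19 mm wide; open, the fingers measure 117 mm over their backs; the gripper's body (75 mm by 190 mm) begins 51 mm behind the grasp point.
Start: joints at [1.248, 0.333, 0.04, 1.465, -0.013, 1.343, -0.059], TCP at [0.144, -0.634, 0.245] pointing down, gripper open.
Joint ranges: [-2.58, 2.58], [-0.38, 2.09], [-1.3, 1.39], [0.25, 2.4], [-1.5, 4.64], [0.08, 2.09], [-2.65, 2.65]. Speed limits (rad/s): [2.22, 2.22, 2.79, 2.79, 3.14, 3.14, 3.14].

### API

Orientations are given as a unit quaternion [x, y, z, w].
In Python, from station import arm gives the robot as it stands. The module is installed in compiled form; this text tells all that it offers.
- The arm moves only by the tool servo_tool, never from a script. Its argument "rows" is a list of rows, each an object with "dp": the shift along the world's x, y, z in mm, a list of three; "rot": the turn, a rotation vector about the world's x, y, z in rad, a list of three. In form: [{"dp": [x, y, z], "rot": [ax, ay, az]}, ...]. A call has 1 to 5 rows; each row is the pose to reach, as a shift and turn from the pose commanded when the call began; what a row does not reach only later rows make up. A row lasts 1/12 s, in which the tool goes at most 41.7 mm and 7.16 degrees, less where a joint would pass 70% of its speed; a pose out of reach is approached as far as the arm can. A call with a gripper value outside its range is refused whole. "fingers" is the gripper's target within -1 to 1 (fully open at 1, half-way at 0, shut at -1), set as the call begins (left out, the last holds). The fingers move at their own pace and stop on an object; "grip_force" is the grip in N (left out, the last holds). Time passes only in rows, so rows that repeat a pose let the fingers close. It gives the time, the measured TCP pose, the force and the opening at its end, in the units of the state.
- arm.read_state(): the state, without advancing time (a new reading comes with each control period).
- arm.get_image(name): name is "side" or "top" or "wrist"; returns a dict with "color" (420x560x3 uint8, red, green, blue), "depth" (420x560 float32, m along the optical axis (not along the pixel's ray), 0 where there is no reading), "fovy" (degrees; the focal length in pixels is half the picture's height over the tangent of half this angle, whatever the lens; pixels are square), "cx", "cy" (the principal point, pixels), "k1" (the pictures are not rectified: a ray, as slopes to the right and down, at radius r is drawn at 1 + k1 r^2 times it, then the intrinsics apply), "position" and "orientation" of the camera in the world; the wrist camera has in their place "tool_from_camera" (4x4, takes a point from camera to tool coordinates, whose origin is the TCP and whose axes are the tool frame's). Camera axes: x right, y down, z forward; pixel columns grow to the right and rows downward; lengths in m; the calibration is good to about 2 mm. A picture is of the moment at which its call begins: read the wrist's pose just before it.
- arm.sign_off(): hands the job in, once; it reports no verdict.
The state is a dict: "time_s": time; "joint_positions": joint angles; "joint_velocities": joint speeds; "joint_torque": joint torques, N m; "tcp_pos": TCP position; "eef_rot": TCP orientation; "wrist_force": force on the tool from outside, world axes, zero at the start; "ft_torque": the same for the moment, N m; "opening": opening from 0.0 (shut) to 1.0 (fully open).
Only numpy, scipy, OpenCV 4.12 (cv2) and the standard library are available. Lean on these libraries where they do the work, as an engineer would, in place of code of your own. Each camera call takes 0.05 s, during which the arm holds its last target.

### The job

Set the bench up for doming: lay the flat steel bench block squarely on the middle of the rubber pad, and stand the steel doming block squarely on the middle of the bench block, large cup still facing up. Lay the three dapping punches across the tool rest, one in each groove and resting on both rails, ball ends beyond the far rail and pointing away from you, in order of ball size: the largest ball in the groove nearest the pad, the smallest in the groove farthest from it. Leave the jar, the tin and the dish of blanks where they stand.

Things in the scene. Friction and masses are not known exactly. Their poses are not given: they have to be found in the camera images.
- pad: the rubber pad: square grey slab 100 x 100 x 25 mm (x, y, z), fixed on the bench, to the left or to the right of the tool rest. Origin at the centre of its underside, z up, sides along x and y; its top is 25 mm above the origin
- rest: fixed wooden tool rest: two rails 156 mm long, 10 thick, 37 high on an 8 mm board, 48 mm apart (clear), three 90 degree V grooves in each. Origin on the bench under the middle of the far rail; x away from the robot (within 20 deg), y left, z up. Rails at x = 0 and -58 mm; grooves at y = -48, 0, 48. A punch in its groove: axis 32.5 mm above the bench, its origin at x = -29
- bench_block: the bench block: a flat square plate of bright steel, 60 x 60 x 15 mm, 0.4 kg. Origin at the centre of its underside, z up, sides along x and y
- doming_block: the doming block: a 40 mm steel cube with round cups sunk in its faces, one large 31 mm cup in the top; 0.4 kg. Origin at the centre of its underside, z up, sides along x and y
- punch_large: the large dapping punch: bright steel, lying on the bench; octagonal shank 12 mm over flats, 100 mm long, then a 9.6 mm neck and a 24 mm ball (all three alike but for the ball). Origin on the shank's axis, 60 mm from the flat tail end, 55 mm from the ball's centre, 9.1 mm above the bench as it lies; z up as it lies, x along the shank to the ball (within 3 deg)
- punch_medium: the medium dapping punch: bright steel, lying on the bench; octagonal shank 12 mm over flats, 100 mm long, then a 9.6 mm neck and a 16 mm ball (all three alike but for the ball). Origin on the shank's axis, 60 mm from the flat tail end, 55 mm from the ball's centre, 7.0 mm above the bench as it lies; z up as it lies, x along the shank to the ball (within 3 deg)
- punch_small: the small dapping punch: bright steel, lying on the bench; octagonal shank 12 mm over flats, 100 mm long, then a 5.8 mm neck and a 8 mm ball (all three alike but for the ball). Origin on the shank's axis, 60 mm from the flat tail end, 55 mm from the ball's centre, 6.0 mm above the bench as it lies; z up as it lies, x along the shank to the ball (within 3 deg)
- jar: a low round amber glass jar with a white cap, 52 mm across, 37 mm high. A bystander: leave it where it stands. Origin at the centre of its underside, z up
- tin: a low round aluminium tin, 58 mm across, 25 mm high. A bystander: leave it where it stands. Origin at the centre of its underside, z up
- dish: a small round white dish holding silver disc blanks, 62 mm across, 15 mm high. A bystander: leave it where it stands. Origin at the centre of its underside, z up
Mind the look-alikes: they are no part of the job. What is shaped like the bench_block but blue is not meant.

How it is judged:
At the end, for the whole second after the job is handed in: Bench block flat on the pad and doming block upright on it, each centred within 10 mm and square within 10 degrees; each punch on both rails in its groove, origin within 14 mm of midway, ball beyond the far rail, largest nearest the pad, medium between, smallest farthest; all at rest (x of bench_block in the frame of pad between -0.01 and 0.01 m and y of bench_block in the frame of pad between -0.01 and 0.01 m and z of bench_block in the frame of pad between 0.021 and 0.029 m and (angle between the x axis of bench_block and the x axis of pad, either way round below 0.18 rad or angle between the x axis of bench_block and the y axis of pad, either way round below 0.18 rad) and angle between each of bench_block, doming_block's own z axis and vertical below 0.08 rad and x of doming_block in the frame of bench_block between -0.01 and 0.01 m and y of doming_block in the frame of bench_block between -0.01 and 0.01 m and z of doming_block in the frame of bench_block between 0.012 and 0.018 m and (angle between the x axis of doming_block and the x axis of bench_block, either way round below 0.18 rad or angle between the x axis of doming_block and the y axis of bench_block, either way round below 0.18 rad) and x of punch_large in the frame of rest between -0.043 and -0.012 m and x of rest in the frame of punch_large above 0.01 m and z of punch_large in the frame of rest between 0.028 and 0.038 m and angle between the x axis of each of punch_large, punch_medium, punch_small and the x axis of rest, either way round below 0.2 rad and x of punch_medium in the frame of rest between -0.043 and -0.012 m and x of rest in the frame of punch_medium above 0.01 m and z of punch_medium in the frame of rest between 0.028 and 0.038 m and x of punch_small in the frame of rest between -0.043 and -0.012 m and x of rest in the frame of punch_small above 0.01 m and z of punch_small in the frame of rest between 0.028 and 0.038 m and ((y of pad in the frame of rest above 0 m and y of punch_large in the frame of rest between 0.038 and 0.058 m and y of punch_medium in the frame of rest between -0.01 and 0.01 m and y of punch_small in the frame of rest between -0.058 and -0.038 m) or (y of pad in the frame of rest below 0 m and y of punch_large in the frame of rest between -0.058 and -0.038 m and y of punch_medium in the frame of rest between -0.01 and 0.01 m and y of punch_small in the frame of rest between 0.038 and 0.058 m)) and linear speed of each of bench_block, doming_block, punch_large, punch_medium, punch_small below 0.02 m/s and angular speed of each of bench_block, doming_block, punch_large, punch_medium, punch_small below 0.3 rad/s); the robot touches nothing.
It fails at once if the jar is shifted by more than 20 mm or tipped over (distance of jar from where it was at the start of the episode above 0.02 m or angle between jar's own z axis and vertical above 0.35 rad).
It fails at once if the tin is shifted by more than 20 mm or tipped over (distance of tin from where it was at the start of the episode above 0.02 m or angle between tin's own z axis and vertical above 0.35 rad).
It fails at once if the dish is shifted by more than 20 mm or tipped over (distance of dish from where it was at the start of the episode above 0.02 m or angle between dish's own z axis and vertical above 0.35 rad).
It also fails if it takes over 138 s, if anything falls off the work surface, if the arm or the gripper's body presses on something with over 40 N, if the wrist force passes 120 N, or if a joint passes its speed limit or range.

## Working session

There is one attempt and no reset: what is moved stays moved. The work goes in short steps, Python scripts to look and compute and a tool call to move; the robot and the scene stay as the last step left them, time stands still between calls to the robot, and variables do not carry over. Pictures are saved under pics/ and viewed, and the job is handed in when it is done.

Besides the shell and the picture viewer there is one more tool, called as a command line: name --argument value ..., lists and objects as JSON in quotes. servo_tool: Moves the arm, as the interface text tells. Its arguments: {"type":"object","properties":{"rows":{"type":"array"},"fingers":{"type":"number"},"grip_force":{"type":"number"}},"required":["rows"]}

```bash
mkdir -p pics; ls; cat > h.py <<'E'
import numpy as np, cv2
from station import arm
from scipy.spatial.transform import Rotation as R
def grab(n):
    s=arm.read_state(); im=arm.get_image(n)
    if n=='wrist':
        T=np.eye(4);T[:3,:3]=R.from_quat(s['eef_rot']).as_matrix();T[:3,3]=s['tcp_pos']
        im['T']=T@np.array(im['tool_from_camera'])
    else:
        T=np.eye(4);o=np.array(im['orientation'])
        T[:3,:3]=R.from_quat(o).as_matrix() if o.size==4 else o
        T[:3,3]=im['position'];im['T']=T
    H,W=im['color'].shape[:2]
    im['f']=H/2/np.tan(np.radians(im['fovy'])/2)
    im['K']=np.array([[im['f'],0,im['cx']],[0,im['f'],im['cy']],[0,0,1.]])
    im['D']=np.array([im['k1'],0,0,0,0.])
    return im
def rays(im,uv):
    u=cv2.undistortPoints(np.asarray(uv,float).reshape(-1,1,2),im['K'],im['D']).reshape(-1,2)
    return np.c_[u,np.ones(len(u))]
def onz(im,uv,z):
    d=rays(im,uv)@im['T'][:3,:3].T; o=im['T'][:3,3]
    return o+d*((z-o[2])/d[:,2])[:,None]
def proj(im,P):
    P=np.atleast_2d(P); p=(P-im['T'][:3,3])@im['T'][:3,:3]
    return cv2.projectPoints(p,np.zeros(3),np.zeros(3),im['K'],im['D'])[0].reshape(-1,2)
def cloud(im):
    H,W=im['depth'].shape
    uv=np.stack(np.meshgrid(np.arange(W),np.arange(H)),-1).reshape(-1,2)
    d=im['depth'].reshape(-1,1)
    P=rays(im,uv)*d@im['T'][:3,:3].T+im['T'][:3,3]
    P[d[:,0]<=0]=np.nan
    return P.reshape(H,W,3)
def save(im,n,crop=None,scale=1):
    c=im['color'][...,::-1]
    if crop: x0,y0,x1,y1=crop; c=c[y0:y1,x0:x1]
    if scale!=1: c=cv2.resize(c,None,fx=scale,fy=scale,interpolation=cv2.INTER_CUBIC)
    cv2.imwrite('pics/'+n+'.png',c)
def st():
    s=arm.read_state(); print('t',round(s['time_s'],2),'tcp',np.round(s['tcp_pos'],4),'q',np.round(s['eef_rot'],3),'j',np.round(s['joint_positions'],2),'F',np.round(s['wrist_force'],1),'op',round(float(s['opening']),3))
E
python3 - <<'E'
from h import *
import pickle
st()
for n in ['top','side','wrist']:
    im=grab(n); save(im,n+'0'); print(n,im['position'] if n!='wrist' else '',im['T'][:3,2],im['fovy'],im['k1']); pickle.dump(im,open(n+'0.pkl','wb'))
st()
E
```

```text
pics
t 0.0 tcp [ 0.1441 -0.6334  0.2437] q [-0.079  0.703 -0.702  0.079] j [ 1.25  0.33  0.04  1.47 -0.01  1.34 -0.06] F [ 0.5  0.4 -0.1] op 1.002
top [ 0.34335218 -0.0889861   0.99989278] [ 0.14700416  0.00942031 -0.98909101] 55.512566768728604 -0.00526216991880799
side [-0.1123144   0.53052792  0.89643563] [ 0.50894379 -0.49593382 -0.70358074] 55.87390843987989 -0.05525786406504743
wrist  [-0.28786953 -0.06280893 -0.95560775] 68.21795655346342 -0.025570937054588863
t 0.15 tcp [ 0.1442 -0.6335  0.2439] q [-0.079  0.703 -0.702  0.079] j [ 1.25  0.33  0.04  1.47 -0.01  1.34 -0.06] F [ 0.4  0.4 -0.3] op 1.0
```

View pics/top0.png

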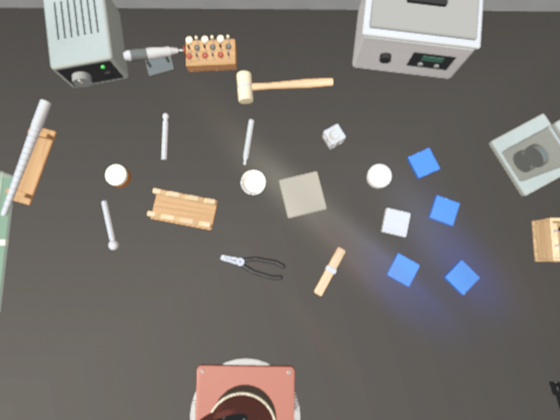

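View pics/side0.png

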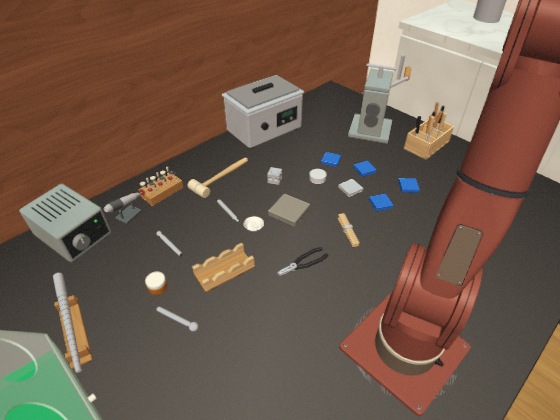

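View pics/wrist0.png

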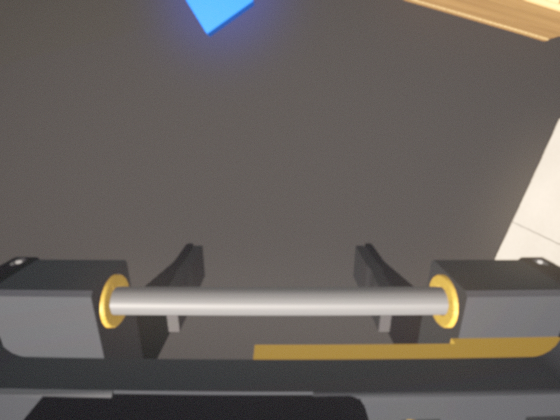

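```bash
python3 - <<'E'
from h import *
import pickle
im=pickle.load(open('top0.pkl','rb'))
save(im,'c1',(80,100,290,260),3.8)
save(im,'c2',(270,110,490,300),3.1)
C=cloud(im)
for n,u,v in [('largeball',113,245),('mid',110,222),('p165ball',165,116),('p165',165,140),('p248a',250,123),('p248',248,142),('p248b',246,161),('jar',116,175),('tin',379,176),('dish',253,182),('bb',396,222),('db',334,136),('pad',302,194),('rest',184,209)]:
    print(n,np.round(C[v,u],4))
E
```

```text
largeball [0.3949 0.3328 0.0219]
mid [0.4526 0.3484 0.0129]
p165ball [0.7298 0.2248 0.0163]
p165 [0.6671 0.2229 0.0107]
p248a [0.7143 0.0044 0.0123]
p248 [0.6633 0.0083 0.0122]
p248b [ 0.6166  0.0136 -0.001 ]
jar [0.5669 0.3308 0.039 ]
tin [ 0.574  -0.3221  0.0263]
dish [ 0.5604 -0.0061  0.0034]
bb [ 0.4606 -0.3646  0.0129]
db [ 0.6757 -0.2104  0.0288]
pad [ 0.5263 -0.1303  0.0261]
rest [0.4876 0.1648 0.012 ]
```

```bash
python3 - <<'E'
from h import *
import pickle
im=pickle.load(open('side0.pkl','rb'))
save(im,'s1',(130,190,350,340),3.6)
E
```

```text
(no output)
```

View pics/c1.png

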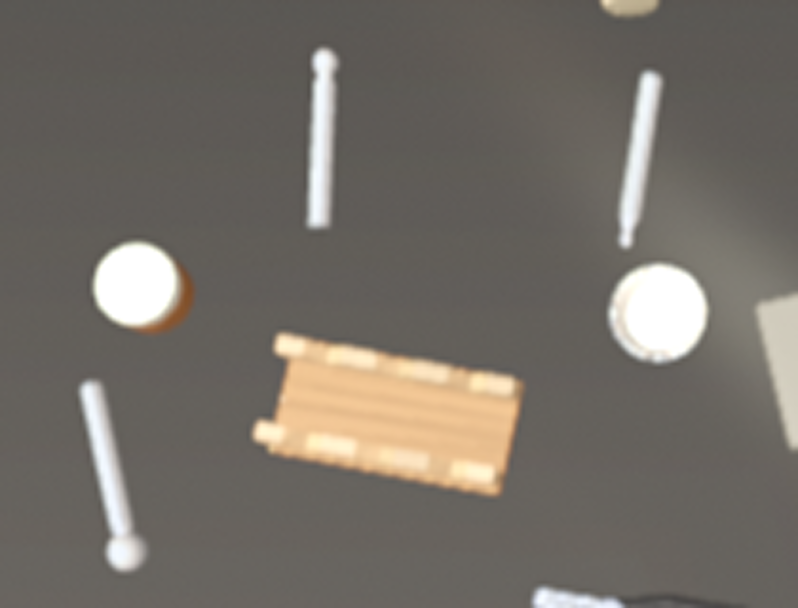

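View pics/c2.png

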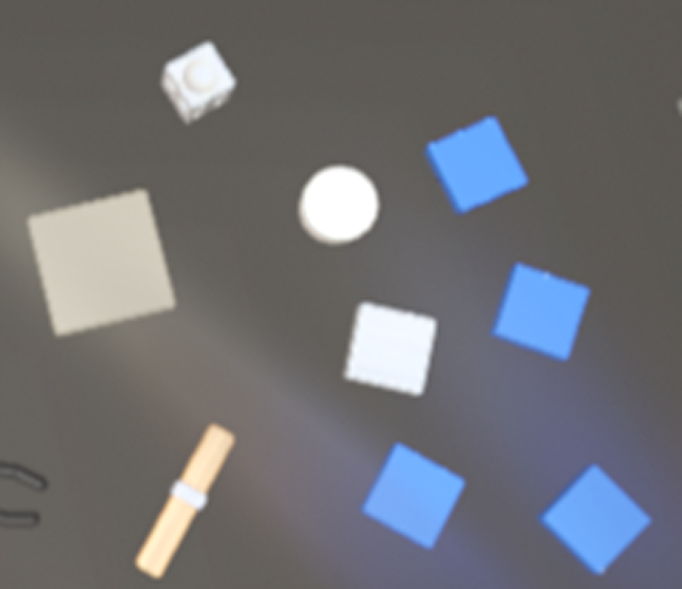

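View pics/s1.png

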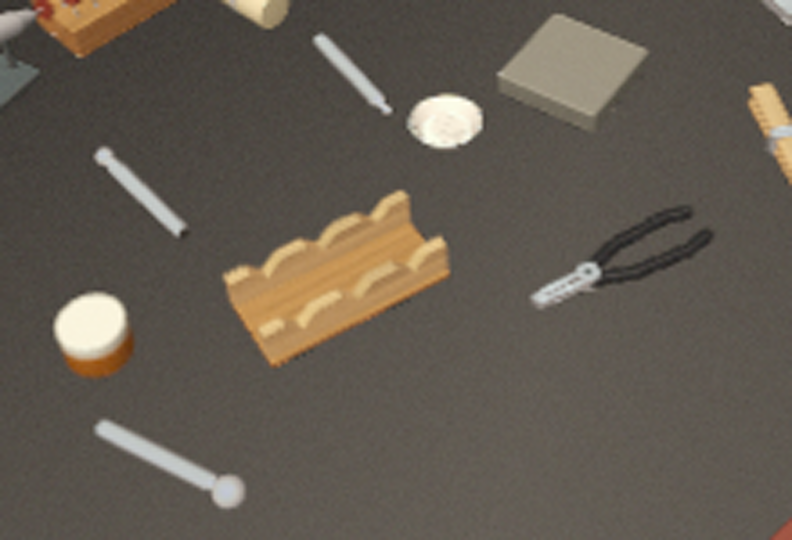

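```bash
cat > meas.py <<'E'
from h import *
import pickle
im=pickle.load(open('top0.pkl','rb'))
g=cv2.cvtColor(im['color'],cv2.COLOR_RGB2GRAY)
def seg(x0,y0,x1,y1,th):
    m=np.zeros_like(g);m[y0:y1,x0:x1]=(g[y0:y1,x0:x1]>th)*255
    n,l,s,c=cv2.connectedComponentsWithStats(m); i=1+np.argmax(s[1:,4])
    return (l==i).astype(np.uint8)
def rect(name,box,th,z):
    m=seg(*box,th)
    # upsampled subpixel contour at threshold
    cs,_=cv2.findContours(cv2.resize(m*255,None,fx=1,fy=1),cv2.RETR_EXTERNAL,cv2.CHAIN_APPROX_NONE)
    c=max(cs,key=len).reshape(-1,2)
    P=onz(im,c,z)[:,:2]
    r=cv2.minAreaRect((P*1000).astype(np.float32))
    print(name,'rect c',np.round(r[0],1),'size',np.round(r[1],1),'ang',round(r[2],1)); return P
bench=np.median(g[280:300,60:200]);print('bg',bench)
rect('pad',(270,160,335,225),135,.025)
rect('bb',(375,200,420,245),150,.015)
rect('tin',(360,155,400,195),150,.025)
rect('dish',(235,165,268,200),150,.015)
rect('jarcap',(100,160,135,192),170,.037)
rect('db',(320,118,350,152),150,.02)
for n,b,z in [('large',(95,190,125,255),.009),('med',(155,105,175,165),.007),('small',(238,112,262,166),.006)]:
    m=seg(*b,140)
    v,u=np.nonzero(m);P=onz(im,np.c_[u,v],z)[:,:2]*1000
    c=P.mean(0);w,V=np.linalg.eigh(np.cov((P-c).T));a=V[:,1]; 
    if a[0]<0:a=-a
    t=(P-c)@a; print(n,'ends',np.round(c+a*t.min(),1),np.round(c+a*t.max(),1),'len',round(np.ptp(t),1),'yaw',round(np.degrees(np.arctan2(a[1],a[0])),1))
E
python3 meas.py
```

```text
bg 104.0
pad rect c [ 526.5 -130.4] size [101.9 101.2] ang 14.5
bb rect c [ 460.2 -363.3] size [64.2 64.5] ang 77.4
tin rect c [ 575.8 -321.7] size [61.7 64.1] ang 12.1
dish rect c [558.1  -7.1] size [65.5 64.6] ang 45.6
jarcap rect c [568.8 333.1] size [54.4 52.4] ang 4.0
db rect c [ 679.5 -209.8] size [50.1 53.4] ang 30.9
large ends [384.7 336.1] [509.5 372.4] len 129.9 yaw 16.2
med ends [617.6 225.9] [741.7 228. ] len 124.1 yaw 1.0
small ends [604.1  17.9] [727.9   2.8] len 124.7 yaw -7.0
```

```bash
cat > rest.py <<'E'
from h import *
import pickle
from scipy.optimize import minimize
def model(x,y,a,zs=True):
    c,s=np.cos(a),np.sin(a)
    L=[]
    for xr in (0,-58):
        for e in (-5,5):
            # top profile with V grooves depth: groove half width w at top; axis 32.5, flats at 6 => vertex 32.5-8.485
            v=32.5-8.485;w=37-v
            pts=[(-78,37)]
            for gy in(-48,0,48): pts+=[(gy-w,37),(gy,v),(gy+w,37)]
            pts+=[(78,37)]
            L.append(np.array([[xr+e,p[0],p[1]] for p in pts],float))
    M=np.array([[c,-s,0],[s,c,0],[0,0,1]])
    return [ (l@M.T+[x,y,0])/1000 for l in L]
if __name__=='__main__':
    im=pickle.load(open('top0.pkl','rb'));C=cloud(im)*1000
    r=C[180:240,140:225].reshape(-1,3);r=r[(r[:,2]>31)&(r[:,2]<45)]
    print(len(r)); rr=cv2.minAreaRect(r[:,:2].astype(np.float32));print(rr)
    # colour-based: all wood px
    c=im['color'].astype(int); m=((c[...,0]-c[...,2])>45); m[:180]=0;m[240:]=0;m[:,:140]=0;m[:,225:]=0
    v,u=np.nonzero(m);P=onz(im,np.c_[u,v],.037)[:,:2]*1000
    print(cv2.minAreaRect(P.astype(np.float32)))
E
python3 rest.py
```

```text
401
((486.9499206542969, 165.85641479492188), (156.81784057617188, 68.32532501220703), 79.71409606933594)
((484.6662292480469, 163.9192352294922), (165.468994140625, 77.6699447631836), 79.74271392822266)
```

servo_tool --rows '[{"dp": [316,270,-40],"rot": [0,0,1.127]},{"dp": [316,270,-40],"rot": [0,0,1.127]},{"dp": [316,270,-40],"rot": [0,0,1.127]},{"dp": [316,270,-40],"rot": [0,0,1.127]},{"dp": [316,270,-40],"rot": [0,0,1.127]}]' --fingers 1 --grip_force 40

```text
time_s: 0.57
tcp_pos: [0.303, -0.4974, 0.2243]
eef_rot: [-0.293, 0.644, -0.643, 0.293]
wrist_force: [1.9, -1.0, -0.2]
opening: 1.0
```

servo_tool --rows '[{"dp": [157,134,-20],"rot": [0,0,0.503]},{"dp": [157,134,-20],"rot": [0,0,0.503]},{"dp": [157,134,-20],"rot": [0,0,0.503]},{"dp": [157,134,-20],"rot": [0,0,0.503]},{"dp": [157,134,-20],"rot": [0,0,0.503]}]'

```text
time_s: 0.98
tcp_pos: [0.4601, -0.3633, 0.2044]
eef_rot: [-0.445, 0.55, -0.55, 0.445]
wrist_force: [1.0, -1.6, 0.1]
opening: 0.998
```

```bash
cat > w.py <<'E'
from h import *
import pickle,sys
st(); im=grab('wrist'); n=sys.argv[1]; save(im,n); pickle.dump(im,open(n+'.pkl','wb'))
s=arm.read_state(); M=R.from_quat(s['eef_rot']).as_matrix(); print('jaw az',round(np.degrees(np.arctan2(M[1,2],M[0,2])),2),'down',np.round(M[:,1],4)); st()
E
python3 w.py w1
```

```text
t 0.98 tcp [ 0.4601 -0.3633  0.2044] q [-0.445  0.55  -0.55   0.445] j [ 0.88  0.25 -0.33  1.66  0.09  1.24  0.31] F [ 1.  -1.6  0.1] op 0.998
jaw az -11.87 down [ 0.003   0.0043 -1.    ]
t 1.03 tcp [ 0.4669 -0.3554  0.2037] q [-0.444  0.55  -0.548  0.447] j [ 0.87  0.25 -0.34  1.66  0.08  1.24  0.3 ] F [ 5.3  6.7 -0.2] op 1.002
```

View pics/w1.png

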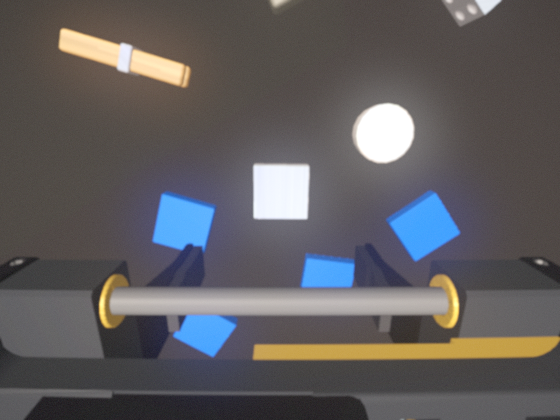

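```bash
cat > wr.py <<'E'
from h import *
def rectw(im,box,th,z,inv=None):
    g=cv2.cvtColor(im['color'],cv2.COLOR_RGB2GRAY); g4=cv2.resize(g,None,fx=4,fy=4,interpolation=cv2.INTER_LINEAR)
    x0,y0,x1,y1=box; m=np.zeros_like(g4); m[4*y0:4*y1,4*x0:4*x1]=(g4[4*y0:4*y1,4*x0:4*x1]>th)*255
    cs,_=cv2.findContours(m,cv2.RETR_EXTERNAL,cv2.CHAIN_APPROX_NONE); c=max(cs,key=cv2.contourArea).reshape(-1,2)
    c=(c+.5)/4-.5
    P=onz(im,c,z)[:,:2]*1000
    return cv2.minAreaRect(P.astype(np.float32))
E
python3 - <<'E'
from wr import *
import pickle
im=pickle.load(open('w1.pkl','rb'))
for th in(150,180): print(rectw(im,(240,150,325,235),th,.015))
print(rectw(im,(340,90,420,170),150,.025))
E
```

```text
((461.4119567871094, -364.6954345703125), (63.3392219543457, 62.092140197753906), 77.3560562133789)
((461.2648010253906, -364.7851867675781), (61.980804443359375, 60.91627502441406), 77.2527084350586)
((576.4356079101562, -324.2283020019531), (60.75364685058594, 61.684383392333984), 23.49809455871582)
```

servo_tool --rows '[{"dp": [0,0,-40],"rot": [0,0,0]},{"dp": [0,0,-80],"rot": [0,0,0]},{"dp": [0,0,-80],"rot": [0,0,0]}]'

```text
time_s: 1.28
tcp_pos: [0.4551, -0.3624, 0.1173]
eef_rot: [-0.443, 0.555, -0.548, 0.441]
wrist_force: [-1.9, 1.3, -0.9]
opening: 1.001
```

```bash
python3 w.py w2
```

```text
t 1.28 tcp [ 0.4551 -0.3624  0.1173] q [-0.443  0.555 -0.548  0.441] j [ 0.87  0.33 -0.33  1.76  0.11  1.09  0.29] F [-1.9  1.3 -0.9] op 1.001
jaw az -12.56 down [-0.0064  0.005  -1.    ]
t 1.33 tcp [ 0.4563 -0.3635  0.121 ] q [-0.443  0.554 -0.549  0.442] j [ 0.87  0.32 -0.33  1.76  0.11  1.09  0.29] F [-0.5  0.5  0.3] op 0.999
```

View pics/w2.png

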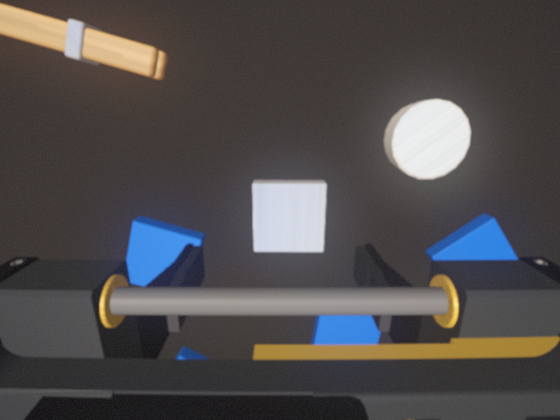

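servo_tool --rows '[{"dp": [0,0,0],"rot": [0,0,0]},{"dp": [0,0,0],"rot": [0,0,0]},{"dp": [0,0,0],"rot": [0,0,0]}]'

```text
time_s: 1.58
tcp_pos: [0.4599, -0.3661, 0.1272]
eef_rot: [0.442, -0.551, 0.553, -0.442]
wrist_force: [-0.5, -0.6, 0.6]
opening: 1.0
```

```bash
python3 w.py w3; python3 - <<'E'
from wr import *
import pickle
for n in('w2','w3'):
  im=pickle.load(open(n+'.pkl','rb'))
  print(n,rectw(im,(230,160,345,270),150,.015),rectw(im,(370,80,490,190),120,.025))
E
```

```text
t 1.58 tcp [ 0.4599 -0.3661  0.1272] q [ 0.442 -0.551  0.553 -0.442] j [ 0.87  0.32 -0.33  1.75  0.11  1.09  0.29] F [-0.5 -0.6  0.6] op 1.0
jaw az -12.58 down [ 0.0026 -0.0022 -1.    ]
t 1.63 tcp [ 0.4598 -0.366   0.1269] q [ 0.442 -0.551  0.553 -0.442] j [ 0.87  0.32 -0.33  1.75  0.11  1.09  0.29] F [0.3 1.1 0. ] op 0.999
w2 ((461.34442138671875, -364.59771728515625), (61.78690719604492, 60.50729751586914), 77.4061279296875) ((574.8175048828125, -324.7974853515625), (63.713623046875, 59.972652435302734), 5.984370708465576)
w3 ((461.3666076660156, -364.6369323730469), (61.73173141479492, 60.5723876953125), 77.31129455566406) ((575.7254028320312, -323.4728698730469), (59.9483528137207, 63.36320495605469), 36.715675354003906)
```

servo_tool --rows '[{"dp": [1.4,1.4,-40],"rot": [0,0,0]},{"dp": [1.4,1.4,-70],"rot": [0,0,0]},{"dp": [1.4,1.4,-90],"rot": [0,0,0]},{"dp": [1.4,1.4,-98],"rot": [0,0,0]},{"dp": [1.4,1.4,-101],"rot": [0,0,0]}]'

```text
time_s: 2.05
tcp_pos: [0.46, -0.3636, 0.0232]
eef_rot: [-0.442, 0.552, -0.551, 0.442]
wrist_force: [0.4, 0.3, 1.1]
opening: 1.002
```

servo_tool --rows '[{"dp": [0,0,0],"rot": [0,0,0]},{"dp": [0,0,0],"rot": [0,0,0]},{"dp": [0,0,0],"rot": [0,0,0]},{"dp": [0,0,0],"rot": [0,0,0]}]' --fingers -0.2 --grip_force 40

```text
time_s: 2.38
tcp_pos: [0.461, -0.3643, 0.025]
eef_rot: [0.442, -0.551, 0.552, -0.442]
wrist_force: [-0.6, -0.3, 0.0]
opening: 0.782
```

servo_tool --rows '[{"dp": [0,0,0],"rot": [0,0,0]},{"dp": [0,0,0],"rot": [0,0,0]},{"dp": [0,0,0],"rot": [0,0,0]},{"dp": [0,0,0],"rot": [0,0,0]}]'

```text
time_s: 2.72
tcp_pos: [0.4612, -0.3641, 0.0246]
eef_rot: [0.442, -0.551, 0.552, -0.443]
wrist_force: [0.7, 0.1, 6.1]
opening: 0.682
```

servo_tool --rows '[{"dp": [0,0,40],"rot": [0,0,0]},{"dp": [20,30,70],"rot": [0,0,0.1]},{"dp": [40,70,80],"rot": [0,0,0.2]},{"dp": [60,110,80],"rot": [0,0,0.3]},{"dp": [65,140,80],"rot": [0,0,0.4]}]'

```text
time_s: 3.13
tcp_pos: [0.5269, -0.2227, 0.1046]
eef_rot: [-0.544, 0.451, -0.453, 0.544]
wrist_force: [0.6, 1.1, -4.2]
opening: 0.685
```

servo_tool --rows '[{"dp": [0,40,0],"rot": [0,0,0.073]},{"dp": [0,75,0],"rot": [0,0,0.073]},{"dp": [0,94,0],"rot": [0,0,0.073]},{"dp": [0,94,0],"rot": [0,0,0.073]},{"dp": [0,94,0],"rot": [0,0,0.073]}]'

```text
time_s: 3.55
tcp_pos: [0.5247, -0.1283, 0.1032]
eef_rot: [0.56, -0.432, 0.431, -0.56]
wrist_force: [-0.5, -0.2, -5.6]
opening: 0.682
```

```bash
python3 w.py w4
```

```text
t 3.55 tcp [ 0.5247 -0.1283  0.1032] q [ 0.56  -0.432  0.431 -0.56 ] j [ 0.62  0.28 -0.53  1.87  0.16  1.03  0.28] F [-0.5 -0.2 -5.6] op 0.682
jaw az 14.58 down [-1.2e-03 -4.0e-04 -1.0e+00]
t 3.6 tcp [ 0.5247 -0.13    0.1032] q [ 0.56  -0.433  0.432 -0.559] j [ 0.62  0.28 -0.53  1.87  0.17  1.03  0.28] F [ 0.4 -1.4 -4.3] op 0.681
```

View pics/w4.png

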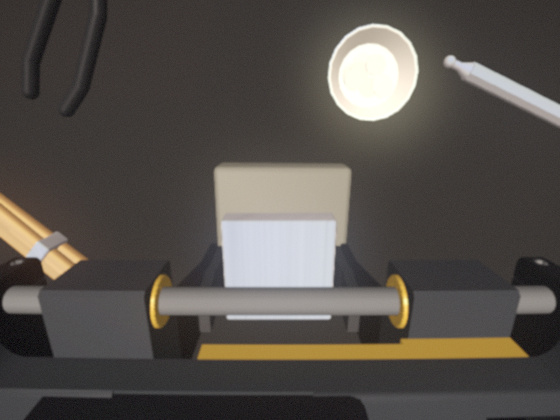

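```bash
python3 - <<'E'
from h import *
import pickle
im=pickle.load(open('w4.pkl','rb'))
save(im,'w4c',(200,150,370,330),3.3)
g=cv2.cvtColor(im['color'],cv2.COLOR_RGB2GRAY).astype(int)
print(g[172:210:6,208:226]); print(g[172:210:6,340:356]); print(g[155:175,240:330:30].T)
E
```

```text
[[ 65  65  69  66  70  98 134 156 166 175 177 180 179 180 180 181 181 179]
 [ 67  67  67  69  73  91 124 149 163 173 179 181 182 182 183 182 181 182]
 [ 70  69  69  69  72  81 109 142 160 169 176 180 182 180 181 182 182 182]
 [ 71  69  73  69  71  74 103 137 158 165 173 180 181 181 180 182 180 182]
 [ 71  73  69  72  70  74  94 125 150 162 172 179 182 180 181 179 181 179]
 [ 72  73  70  71  74  73  84 112 143 159 169 176 181 179 181 179 180 181]
 [ 72  74  73  76  74  74  78 104 136 158 166 173 179 179 180 181 179 180]]
[[169 169 169 170 169 169 169 167 161 154 135 106  80  74  72  71]
 [171 171 171 171 171 170 167 166 159 149 130 100  74  69  66  71]
 [171 169 171 170 173 170 169 163 153 141 121  86  73  74  69  67]
 [171 170 169 169 171 169 166 161 148 131 102  76  73  72  72  70]
 [172 170 172 170 172 169 164 155 142 120  93  74  73  71  72  69]
 [170 171 169 170 169 167 162 150 136 105  80  74  71  75  73  77]
 [172 171 171 170 170 164 158 144 124  91  78  74  74  71  73  72]]
[[ 67  69  67  69  70  72  75  88 102 113 122 130 145 161 167 169 176 179
  180 180]
 [ 71  70  71  73  71  69  76  91 102 116 122 129 146 158 164 169 173 176
  178 179]
 [ 71  70  74  71  73  75  73  85 100 114 119 127 141 155 166 166 169 172
  174 175]]
```

View pics/w4c.png

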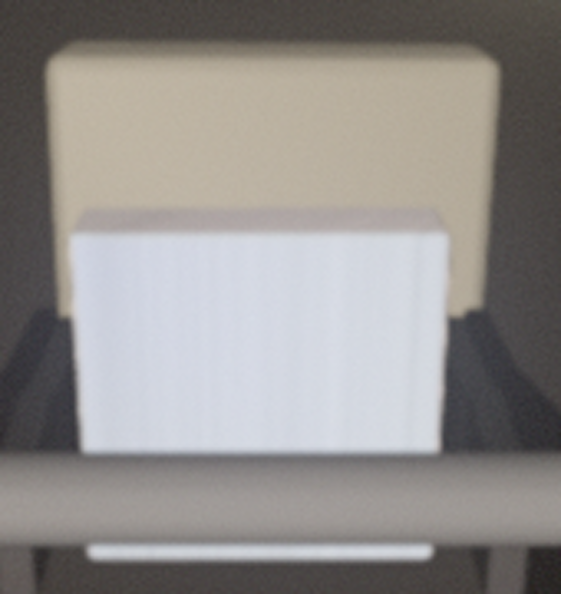

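```bash
python3 - <<'E'
from h import *
import pickle
im=pickle.load(open('w4.pkl','rb'))
L,Rr,Fa=onz(im,[[214.0,184],[350.3,184],[283,167.5]],.025)*1000
a=np.radians(14.5);ux=np.array([np.cos(a),np.sin(a)]);uy=np.array([-ux[1],ux[0]])
print(L,Rr,Fa,'width',(Rr-L)[:2]@ux, 'centre jaw',(L+Rr)[:2]@ux/2,'far',Fa[:2]@uy)
c=ux*((L+Rr)[:2]@ux/2)+uy*(Fa[:2]@uy-50); print('pad centre est',c)
B=onz(im,[[221,220],[335,220],[280,220]],.0885)*1000;print(B,np.linalg.norm(B[0]-B[1])) 
E
```

```text
[ 470.65798048 -108.7450373    25.        ] [565.76081173 -83.77895192  25.        ] [515.73513752 -84.57896805  25.        ] width 98.3245902267469 centre jaw 477.6011254560491 far -211.01469416409577
pad centre est [ 527.74126284 -133.11898853]
[[ 487.68084077 -110.0068905    88.5       ]
 [ 546.14956901  -94.65033218   88.5       ]
 [ 517.94706076 -102.05214452   88.5       ]] 60.45176643342335
```

servo_tool --rows '[{"dp": [1.6,1.2,-25],"rot": [0,0,0]},{"dp": [1.6,1.2,-40],"rot": [0,0,0]},{"dp": [1.6,1.2,-48],"rot": [0,0,0]},{"dp": [1.6,1.2,-52],"rot": [0,0,0]},{"dp": [1.6,1.2,-53],"rot": [0,0,0]}]'

```text
time_s: 4.02
tcp_pos: [0.5264, -0.1295, 0.0501]
eef_rot: [0.559, -0.433, 0.433, -0.559]
wrist_force: [0.9, 0.4, -3.8]
opening: 0.683
```

servo_tool --rows '[{"dp": [0,0,0],"rot": [0,0,0]},{"dp": [0,0,0],"rot": [0,0,0]}]'

```text
time_s: 4.18
tcp_pos: [0.5275, -0.1288, 0.0514]
eef_rot: [-0.559, 0.432, -0.433, 0.559]
wrist_force: [-0.8, -0.3, -5.1]
opening: 0.687
```

servo_tool --rows '[{"dp": [0,0,-1.8],"rot": [0,0,0]},{"dp": [0,0,-1.8],"rot": [0,0,0]},{"dp": [0,0,-1.8],"rot": [0,0,0]}]'

```text
time_s: 4.43
tcp_pos: [0.5277, -0.1287, 0.0496]
eef_rot: [-0.559, 0.432, -0.433, 0.559]
wrist_force: [0.5, -0.5, 1.4]
opening: 0.683
```

servo_tool --rows '[{"dp": [0,0,0],"rot": [0,0,0]},{"dp": [0,0,0],"rot": [0,0,0]},{"dp": [0,0,0],"rot": [0,0,0]}]' --fingers 0.9

```text
time_s: 4.68
tcp_pos: [0.527, -0.1284, 0.049]
eef_rot: [-0.559, 0.433, -0.433, 0.559]
wrist_force: [0.0, 0.6, -0.1]
opening: 0.83
```

Next: rise and move toward the doming block at about (680,-210), looking on the way.

servo_tool --rows '[{"dp": [0,0,40],"rot": [0,0,0]},{"dp": [0,0,80],"rot": [0,0,0]},{"dp": [30,-15,105],"rot": [0,0,0]},{"dp": [65,-30,110],"rot": [0,0,0]},{"dp": [80,-40,110],"rot": [0,0,0]}]' --fingers 1

```text
time_s: 5.1
tcp_pos: [0.6111, -0.1702, 0.1622]
eef_rot: [-0.558, 0.431, -0.435, 0.56]
wrist_force: [-1.0, 0.9, -0.4]
opening: 0.994
```

servo_tool --rows '[{"dp": [35,-20,0],"rot": [0,0,0]},{"dp": [70,-40,0],"rot": [0,0,0]},{"dp": [70,-40,0],"rot": [0,0,0]},{"dp": [70,-40,0],"rot": [0,0,0]},{"dp": [70,-40,0],"rot": [0,0,0]}]'

```text
time_s: 5.52
tcp_pos: [0.6766, -0.2077, 0.1581]
eef_rot: [-0.559, 0.433, -0.432, 0.559]
wrist_force: [0.3, 0.7, -0.2]
opening: 0.999
```

```bash
python3 w.py w5; python3 - <<'E'
from h import *
import pickle
im=grab('top');save(im,'top1c',(240,100,440,250),3.9);pickle.dump(im,open('top1.pkl','wb'))
E
```

```text
t 5.52 tcp [ 0.6766 -0.2077  0.1581] q [-0.559  0.433 -0.432  0.559] j [ 0.56  0.55 -0.48  1.39  0.25  1.27  0.33] F [ 0.3  0.7 -0.2] op 0.999
jaw az 14.61 down [-5.e-04  6.e-04 -1.e+00]
t 5.57 tcp [ 0.6764 -0.2074  0.1588] q [-0.559  0.433 -0.432  0.56 ] j [ 0.56  0.55 -0.48  1.39  0.25  1.27  0.33] F [-0.6  0.3  0. ] op 1.0
```

View pics/w5.png

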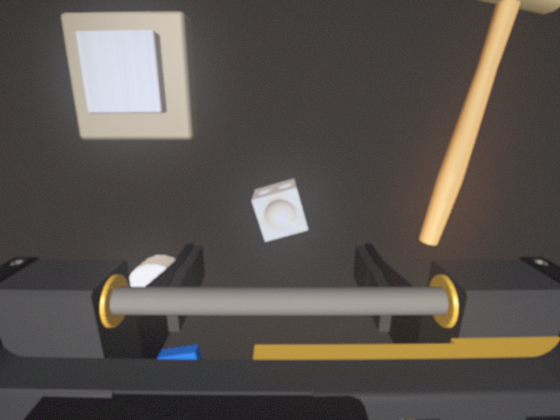

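View pics/top1c.png

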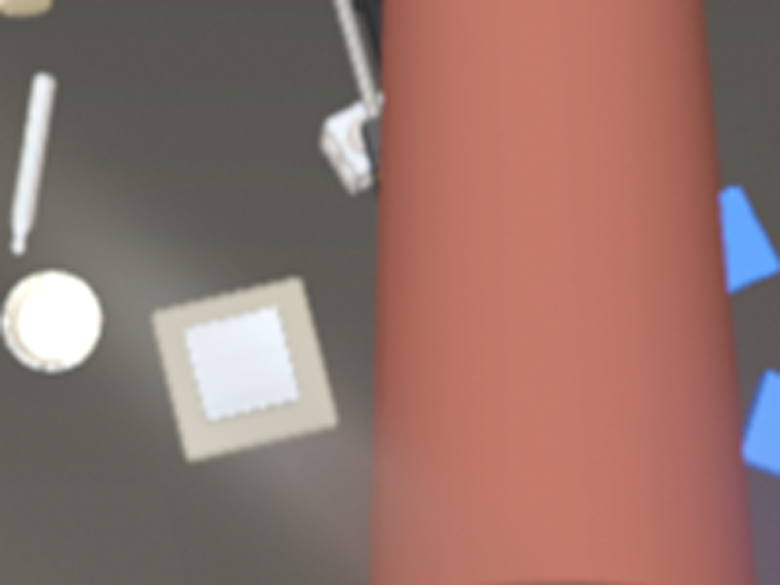

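```bash
python3 - <<'E'
from wr import *
import pickle
im=pickle.load(open('w5.pkl','rb'))
save(im,'w5c',(240,170,325,250),8)
r=rectw(im,(70,15,175,125),205,.040);print('bb in w5',r)
im=pickle.load(open('top1.pkl','rb'));print('bb in top1',rectw(im,(280,170,325,215),180,.040),rectw(im,(270,160,335,225),135,.025))
E
```

```text
bb in w5 ((527.059814453125, -129.50054931640625), (58.83832550048828, 59.01177978515625), 14.318822860717773)
bb in top1 ((523.7546997070312, -129.7991485595703), (94.54071044921875, 94.80697631835938), 14.367602348327637) ((526.370361328125, -129.898681640625), (104.8431167602539, 102.79705810546875), 14.54195499420166)
```

View pics/w5c.png

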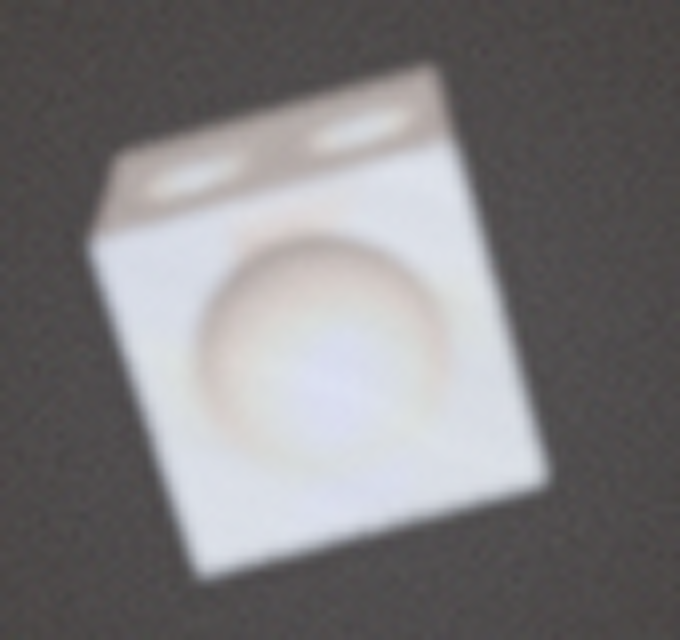

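```bash
python3 - <<'E'
from h import *
import pickle
im=pickle.load(open('w5.pkl','rb'))
c=np.array([[92,243],[450,140],[550,485],[203,580]])/8+[240,170]-.5+.06
P=onz(im,c,.04)[:,:2]*1000;print(P,P.mean(0))
print([np.linalg.norm(P[i]-P[i-1]) for i in range(4)])
e=[P[1]-P[0],P[2]-P[3],P[1]-P[2],P[0]-P[3]]
print([np.degrees(np.arctan2(*v[::-1])) for v in e])
E
```

```text
[[ 650.33917704 -204.31995863]
 [ 684.78122901 -183.58367245]
 [ 706.08386377 -218.71208329]
 [ 671.37643886 -239.56590528]] [ 678.14517717 -211.54540491]
[np.float64(41.04684080472887), np.float64(40.20259330166211), np.float64(41.08293436306766), np.float64(40.49058205740081)]
[np.float64(31.050591355165), np.float64(30.999390110482743), np.float64(121.23353657532978), np.float64(120.83172622695794)]
```

servo_tool --rows '[{"dp": [1.6,-4,-20],"rot": [0,0,0.1]},{"dp": [1.6,-4,-50],"rot": [0,0,0.2]},{"dp": [1.6,-4,-85],"rot": [0,0,0.287]},{"dp": [1.6,-4,-115],"rot": [0,0,0.287]},{"dp": [1.6,-4,-128],"rot": [0,0,0.287]}]' --fingers 0.4

```text
time_s: 6.03
tcp_pos: [0.6756, -0.2117, 0.0273]
eef_rot: [0.616, -0.35, 0.346, -0.615]
wrist_force: [-1.0, 0.6, -1.3]
opening: 0.736
```

servo_tool --rows '[{"dp": [0,0,-4.5],"rot": [0,0,0]},{"dp": [0,0,-4.5],"rot": [0,0,0]},{"dp": [0,0,-4.5],"rot": [0,0,0]}]'

```text
time_s: 6.28
tcp_pos: [0.6796, -0.2124, 0.0286]
eef_rot: [-0.615, 0.347, -0.349, 0.616]
wrist_force: [0.4, -1.4, 0.7]
opening: 0.705
```

servo_tool --rows '[{"dp": [0,0,0],"rot": [0,0,0]},{"dp": [0,0,0],"rot": [0,0,0]},{"dp": [0,0,0],"rot": [0,0,0]},{"dp": [0,0,0],"rot": [0,0,0]},{"dp": [0,0,0],"rot": [0,0,0]}]' --fingers -0.5

```text
time_s: 6.7
tcp_pos: [0.679, -0.2125, 0.0271]
eef_rot: [-0.615, 0.348, -0.349, 0.615]
wrist_force: [-1.1, -0.3, 3.6]
opening: 0.455
```

servo_tool --rows '[{"dp": [0,0,0],"rot": [0,0,0]},{"dp": [0,0,40],"rot": [0,0,0]},{"dp": [-15,8,75],"rot": [0,0,-0.1]},{"dp": [-45,25,85],"rot": [0,0,-0.2]},{"dp": [-80,43,85],"rot": [0,0,-0.29]}]'

```text
time_s: 7.12
tcp_pos: [0.6003, -0.1695, 0.1143]
eef_rot: [-0.556, 0.433, -0.437, 0.558]
wrist_force: [-0.1, 1.0, -3.3]
opening: 0.456
```

servo_tool --rows '[{"dp": [-35,20,0],"rot": [0,0,0]},{"dp": [-65,36,0],"rot": [0,0,0]},{"dp": [-72,40,0],"rot": [0,0,0]},{"dp": [-72,40,0],"rot": [0,0,0]},{"dp": [-72,40,0],"rot": [0,0,0]}]'

```text
time_s: 7.53
tcp_pos: [0.5263, -0.1297, 0.1113]
eef_rot: [0.559, -0.433, 0.434, -0.558]
wrist_force: [0.1, -1.0, -2.8]
opening: 0.456
```

```bash
python3 w.py w6; python3 - <<'E'
from h import *
import pickle
im=pickle.load(open('w6.pkl','rb'));save(im,'w6c',(180,110,380,330),2.7)
E
```

```text
t 7.53 tcp [ 0.5263 -0.1297  0.1113] q [ 0.559 -0.433  0.434 -0.558] j [ 0.63  0.28 -0.54  1.86  0.16  1.05  0.28] F [ 0.1 -1.  -2.8] op 0.456
jaw az 14.35 down [ 4.e-04 -3.e-04 -1.e+00]
t 7.58 tcp [ 0.527  -0.1301  0.1113] q [-0.559  0.433 -0.434  0.559] j [ 0.63  0.28 -0.54  1.86  0.16  1.05  0.28] F [ 1.1  0.7 -3.9] op 0.458
```

View pics/w6c.png

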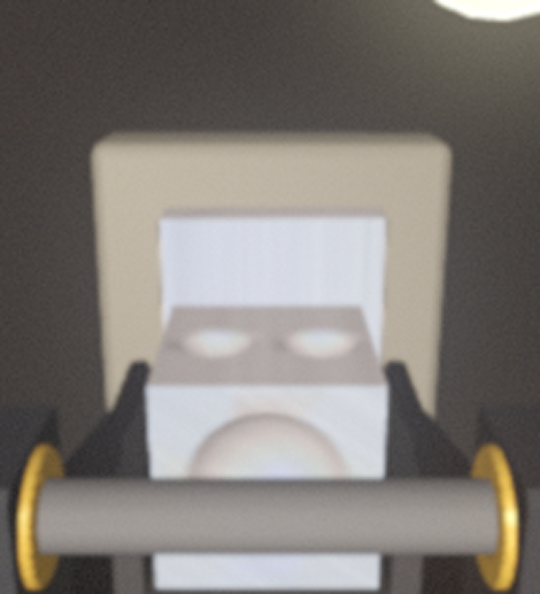

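```bash
python3 - <<'E'
from h import *
import pickle
im=pickle.load(open('w6.pkl','rb'))
a=np.radians(14.4);ux=np.array([np.cos(a),np.sin(a)]);uy=np.array([-ux[1],ux[0]])
def pt(x,y,z): return onz(im,[[x/2.7+180-.5,y/2.7+110-.5]],z)[0,:2]*1000
F=pt(268,383,.124);L=pt(149,383,.124);Q=pt(386,383,.124)
c=ux*((L+Q)@ux/2)+uy*(F@uy-20);print('db centre',c,np.linalg.norm(L-Q))
F=pt(268,215,.040);L=pt(158,225,.040);Q=pt(386,225,.04)
c=ux*((L+Q)@ux/2)+uy*(F@uy-30);print('bb centre',c,np.linalg.norm(L-Q))
E
```

```text
db centre [ 525.31407718 -128.29321038] 39.58888553323081
bb centre [ 526.73197727 -129.21046275] 59.459075571307146
```

servo_tool --rows '[{"dp": [0.8,0,-20],"rot": [0,0,0]},{"dp": [0.8,0,-34],"rot": [0,0,0]},{"dp": [0.8,0,-41],"rot": [0,0,0]},{"dp": [0.8,0,-43],"rot": [0,0,0]},{"dp": [0.8,0,-43],"rot": [0,0,0]}]'

```text
time_s: 8.0
tcp_pos: [0.5276, -0.1297, 0.0679]
eef_rot: [-0.559, 0.434, -0.433, 0.559]
wrist_force: [0.6, 0.3, -3.4]
opening: 0.457
```

servo_tool --rows '[{"dp": [0,0,-1.5],"rot": [0,0,0]},{"dp": [0,0,-1.5],"rot": [0,0,0]},{"dp": [0,0,-1.5],"rot": [0,0,0]}]'

```text
time_s: 8.25
tcp_pos: [0.5278, -0.1295, 0.0673]
eef_rot: [-0.559, 0.433, -0.434, 0.559]
wrist_force: [-0.6, -1.0, -3.9]
opening: 0.46
```

servo_tool --rows '[{"dp": [0,0,-1.0],"rot": [0,0,0]},{"dp": [0,0,-1.0],"rot": [0,0,0]},{"dp": [0,0,-1.0],"rot": [0,0,0]}]'

```text
time_s: 8.5
tcp_pos: [0.5278, -0.1295, 0.067]
eef_rot: [-0.559, 0.433, -0.434, 0.559]
wrist_force: [-2.8, 0.1, 5.2]
opening: 0.462
```

servo_tool --rows '[{"dp": [0,0,0],"rot": [0,0,0]},{"dp": [0,0,0],"rot": [0,0,0]},{"dp": [0,0,0],"rot": [0,0,0]},{"dp": [0,0,0],"rot": [0,0,0]}]' --fingers 0.4

```text
time_s: 8.83
tcp_pos: [0.5275, -0.1295, 0.066]
eef_rot: [-0.559, 0.433, -0.434, 0.559]
wrist_force: [0.5, 0.4, 0.1]
opening: 0.656
```

servo_tool --rows '[{"dp": [0,0,20],"rot": [0,0,0]},{"dp": [0,0,50],"rot": [0,0,0]},{"dp": [0,0,90],"rot": [0,0,0]},{"dp": [0,0,100],"rot": [0,0,0]},{"dp": [0,0,100],"rot": [0,0,0]}]'

```text
time_s: 9.25
tcp_pos: [0.5295, -0.1298, 0.1696]
eef_rot: [-0.558, 0.431, -0.436, 0.559]
wrist_force: [0.8, -0.6, -0.2]
opening: 0.698
```

```bash
python3 w.py w7
```

```text
t 9.25 tcp [ 0.5295 -0.1298  0.1696] q [-0.558  0.431 -0.436  0.559] j [ 0.65  0.22 -0.55  1.8   0.13  1.15  0.31] F [ 0.8 -0.6 -0.2] op 0.698
jaw az 14.37 down [ 0.0033 -0.0013 -1.    ]
t 9.3 tcp [ 0.5284 -0.1297  0.1674] q [-0.558  0.432 -0.435  0.559] j [ 0.65  0.22 -0.55  1.8   0.13  1.15  0.31] F [-0.1  0.3 -1. ] op 0.7
```

View pics/w7.png

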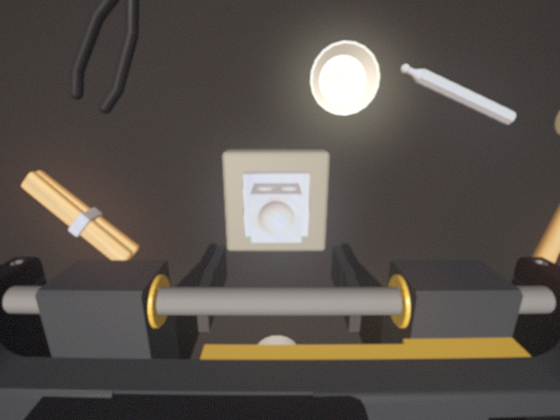

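```bash
cat > pu.py <<'E'
from h import *
import pickle,sys
def punch(im,box,th,z,balldir):
    g=cv2.cvtColor(im['color'],cv2.COLOR_RGB2GRAY); g4=cv2.resize(g,None,fx=4,fy=4,interpolation=cv2.INTER_LINEAR)
    x0,y0,x1,y1=box; m=np.zeros_like(g4); m[4*y0:4*y1,4*x0:4*x1]=(g4[4*y0:4*y1,4*x0:4*x1]>th)
    n,l,s,_=cv2.connectedComponentsWithStats(m); i=1+np.argmax(s[1:,4]); v,u=np.nonzero(l==i)
    P=onz(im,np.c_[(u+.5)/4-.5,(v+.5)/4-.5],z)[:,:2]*1000
    a=None
    Q=P
    for k in range(3):
        c=Q.mean(0);w,V=np.linalg.eigh(np.cov((Q-c).T));a=V[:,1]
        if a@balldir<0:a=-a
        t=(P-c)@a; t0=t.min(); Q=P[(t>t0+5)&(t<t0+95)]  # shank only
    b=np.array([-a[1],a[0]]); sh=(Q-Q.mean(0))@b
    o=c+a*(t0+60); 
    print('len',round(np.ptp(t),1),'width',round(np.percentile(sh,99)-np.percentile(sh,1),1),'origin',np.round(o,1),'az ball',round(np.degrees(np.arctan2(a[1],a[0])),1))
E
python3 - <<'E'
from pu import *
im=pickle.load(open('w7.pkl','rb'))
for th in(120,150): punch(im,(395,55,525,130),th,.006,[-1,0])
im=pickle.load(open('top0.pkl','rb'))
punch(im,(238,112,262,166),140,.006,[-1,0])
punch(im,(155,105,175,165),140,.007,[1,0])
punch(im,(95,190,125,255),140,.009,[-1,0])
E
```

```text
len 125.1 width 13.5 origin [671.    8.6] az ball 172.7
len 124.0 width 12.3 origin [670.5   8.8] az ball 172.7
len 125.9 width 15.8 origin [669.8  10. ] az ball 172.7
len 127.5 width 15.5 origin [676.  226.8] az ball 0.9
len 131.2 width 15.6 origin [452.2 355.7] az ball -163.5
```

servo_tool --rows '[{"dp": [28,28,0],"rot": [0,0,-1.95]},{"dp": [56,56,0],"rot": [0,0,-1.95]},{"dp": [84,84,0],"rot": [0,0,-1.95]},{"dp": [112,112,0],"rot": [0,0,-1.95]},{"dp": [130,128,0],"rot": [0,0,-1.95]}]' --fingers 0.2

```text
time_s: 9.72
tcp_pos: [0.6584, 0.0028, 0.1636]
eef_rot: [-0.404, 0.581, -0.579, 0.404]
wrist_force: [-1.1, 0.8, 0.5]
opening: 0.605
```

servo_tool --rows '[{"dp": [12,11,0],"rot": [0,0,-1.325]},{"dp": [12,11,0],"rot": [0,0,-1.325]},{"dp": [12,11,0],"rot": [0,0,-1.325]},{"dp": [12,11,0],"rot": [0,0,-1.325]},{"dp": [12,11,0],"rot": [0,0,-1.325]}]'

```text
time_s: 10.13
tcp_pos: [0.6686, 0.0097, 0.1634]
eef_rot: [-0.206, 0.677, -0.676, 0.204]
wrist_force: [-0.3, 0.0, 0.1]
opening: 0.596
```

```bash
python3 w.py w8
```

```text
t 10.13 tcp [0.6686 0.0097 0.1634] q [-0.206  0.677 -0.676  0.204] j [ 0.21  0.45 -0.39  1.49  0.18  1.23 -1.19] F [-0.3  0.   0.1] op 0.596
jaw az -56.79 down [-0.0026  0.     -1.    ]
t 10.18 tcp [0.6686 0.0097 0.1636] q [-0.203  0.678 -0.677  0.201] j [ 0.2   0.45 -0.38  1.49  0.17  1.23 -1.19] F [-0.2 -0.9  1.1] op 0.601
```

servo_tool --rows '[{"dp": [1,0,-10],"rot": [0,0,-0.7]},{"dp": [1,0,-20],"rot": [0,0,-0.7]},{"dp": [1,0,-30],"rot": [0,0,-0.7]},{"dp": [1,0,-30],"rot": [0,0,-0.7]},{"dp": [1,0,-30],"rot": [0,0,-0.7]}]'

```text
time_s: 10.6
tcp_pos: [0.6691, 0.0094, 0.1331]
eef_rot: [-0.01, -0.707, 0.707, 0.013]
wrist_force: [0.1, 0.3, 0.8]
opening: 0.602
```

servo_tool --rows '[{"dp": [0,0,0],"rot": [0,0,-0.075]},{"dp": [0,0,0],"rot": [0,0,-0.075]},{"dp": [0,0,0],"rot": [0,0,-0.075]}]'

```text
time_s: 10.85
tcp_pos: [0.6698, 0.0096, 0.1346]
eef_rot: [-0.035, -0.706, 0.706, 0.036]
wrist_force: [-0.6, -0.1, -0.5]
opening: 0.602
```

```bash
python3 w.py w9
```

```text
t 10.85 tcp [0.6698 0.0096 0.1346] q [-0.035 -0.706  0.706  0.036] j [ 0.11  0.46 -0.26  1.53  0.12  1.17 -1.84] F [-0.6 -0.1 -0.5] op 0.602
jaw az -95.76 down [-1.2e-03 -2.0e-04 -1.0e+00]
t 10.9 tcp [0.6699 0.0095 0.1348] q [-0.035 -0.706  0.706  0.036] j [ 0.11  0.46 -0.26  1.53  0.12  1.17 -1.84] F [0.5 0.6 0.4] op 0.6
```

View pics/w9.png

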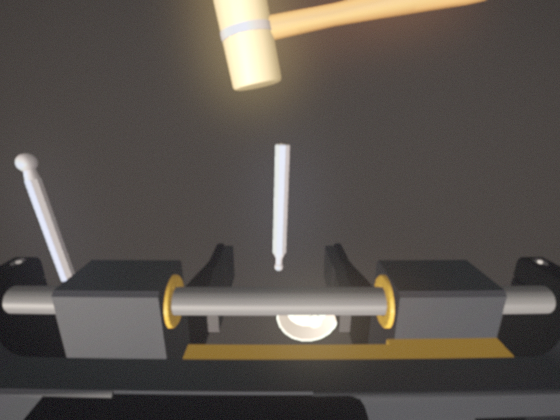

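```bash
python3 - <<'E'
from pu import *
im=pickle.load(open('w9.pkl','rb'))
for th in(120,150): punch(im,(262,135,300,275),th,.006,[-1,0])
print(proj(im,[[.670,.0095,.006],[.670,.0095,.1]]))
save(im,'w9c',(250,135,310,280),4)
punch(im,(10,145,80,290),120,.007,[1,0])
E
```

```text
len 122.4 width 13.8 origin [666.5   8.5] az ball 172.6
len 121.0 width 12.8 origin [665.9   8.6] az ball 172.6
[[278.40573406 206.2007977 ]
 [278.19245051 249.97072071]]
len 127.0 width 16.1 origin [673.9 226. ] az ball 1.2
```

View pics/w9c.png

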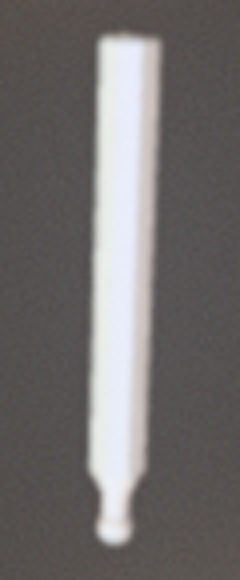

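```bash
python3 - <<'E'
from pu import *
im=pickle.load(open('w9.pkl','rb'))
b=onz(im,[[278.1,267.3]],.006)[0,:2]*1000;a=np.radians(172.6);d=np.array([np.cos(a),np.sin(a)])
print('ball',b,'origin',b-55*d)
t=onz(im,[[282,143.5]],.012)[0,:2]*1000;print('tail',t,'origin',t+60*d)
t=onz(im,[[19,0]],.012)
b=onz(im,[[26.5,162]],.008)[0,:2]*1000;print('med ball',b,b-55*np.array([np.cos(.02),np.sin(.02)]))
E
```

```text
ball [608.72785463  15.99860907] origin [663.26976857   8.91485126]
tail [725.85791745   0.82234557] origin [666.35764771   8.55008137]
med ball [733.07946938 225.2347408 ] [678.09046901 224.13481413]
```

servo_tool --rows '[{"dp": [-5,-0.8,-35],"rot": [0,0,-0.028]},{"dp": [-5,-0.8,-70],"rot": [0,0,-0.028]},{"dp": [-5,-0.8,-95],"rot": [0,0,-0.028]},{"dp": [-5,-0.8,-107],"rot": [0,0,-0.028]},{"dp": [-5,-0.8,-110],"rot": [0,0,-0.028]}]' --fingers -0.3

```text
time_s: 11.32
tcp_pos: [0.6635, 0.0087, 0.0229]
eef_rot: [-0.045, -0.706, 0.706, 0.048]
wrist_force: [-0.2, 0.3, 0.5]
opening: 0.372
```

servo_tool --rows '[{"dp": [0,0,0],"rot": [0,0,0]},{"dp": [0,0,0],"rot": [0,0,0]}]'

```text
time_s: 11.48
tcp_pos: [0.6665, 0.0089, 0.0274]
eef_rot: [0.048, 0.706, -0.705, -0.046]
wrist_force: [0.3, -0.0, 0.7]
opening: 0.352
```

```bash
python3 w.py w10
```

```text
t 11.48 tcp [0.6665 0.0089 0.0274] q [ 0.048  0.706 -0.705 -0.046] j [ 0.1   0.56 -0.24  1.62  0.15  0.98 -1.89] F [ 0.3 -0.   0.7] op 0.352
jaw az -97.59 down [ 3.1e-03  2.0e-04 -1.0e+00]
t 11.53 tcp [0.6667 0.0088 0.0278] q [ 0.048  0.706 -0.705 -0.046] j [ 0.1   0.56 -0.24  1.62  0.15  0.98 -1.89] F [-0.2 -0.3 -0.3] op 0.35
```

View pics/w10.png

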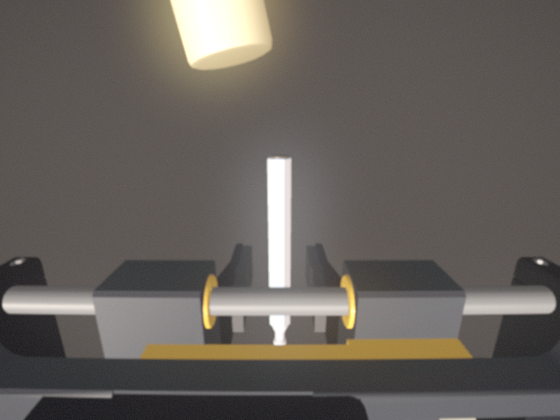

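servo_tool --rows '[{"dp": [-1,0,-3.3],"rot": [0,0,0]},{"dp": [-1,0,-3.3],"rot": [0,0,0]},{"dp": [-1,0,-3.3],"rot": [0,0,0]},{"dp": [-1,0,-3.3],"rot": [0,0,0]},{"dp": [-1,0,-3.3],"rot": [0,0,0]}]' --fingers -1

```text
time_s: 11.95
tcp_pos: [0.6645, 0.0087, 0.023]
eef_rot: [-0.047, -0.706, 0.706, 0.047]
wrist_force: [-0.2, 0.3, 3.2]
opening: 0.13
```

servo_tool --rows '[{"dp": [0,0,0],"rot": [0,0,0]},{"dp": [0,0,0],"rot": [0,0,0]}]'

```text
time_s: 12.12
tcp_pos: [0.6645, 0.0088, 0.0229]
eef_rot: [-0.047, -0.706, 0.706, 0.047]
wrist_force: [-1.2, -0.8, 4.2]
opening: 0.128
```

servo_tool --rows '[{"dp": [0,0,30],"rot": [0,0,0]},{"dp": [0,0,65],"rot": [0,0,0.12]},{"dp": [-10,10,80],"rot": [0,0,0.245]},{"dp": [-30,35,85],"rot": [0,0,0.37]},{"dp": [-50,60,85],"rot": [0,0,0.49]}]'

```text
time_s: 12.53
tcp_pos: [0.6152, 0.0683, 0.1093]
eef_rot: [0.126, -0.695, 0.696, -0.128]
wrist_force: [0.6, 1.7, -1.1]
opening: 0.129
```

servo_tool --rows '[{"dp": [-15,20,0],"rot": [0,0,0.62]},{"dp": [-35,45,0],"rot": [0,0,0.62]},{"dp": [-55,70,0],"rot": [0,0,0.62]},{"dp": [-75,95,0],"rot": [0,0,0.62]},{"dp": [-90,115,0],"rot": [0,0,0.62]}]'

```text
time_s: 12.95
tcp_pos: [0.5223, 0.1857, 0.1073]
eef_rot: [-0.334, 0.623, -0.623, 0.334]
wrist_force: [0.4, 0.8, -1.6]
opening: 0.127
```

servo_tool --rows '[{"dp": [-15,15,0],"rot": [0,0,0.62]},{"dp": [-29,29,0],"rot": [0,0,0.62]},{"dp": [-29,29,0],"rot": [0,0,0.62]},{"dp": [-29,29,0],"rot": [0,0,0.62]},{"dp": [-29,29,0],"rot": [0,0,0.62]}]'

```text
time_s: 13.37
tcp_pos: [0.4949, 0.213, 0.1074]
eef_rot: [0.508, -0.492, 0.492, -0.508]
wrist_force: [-0.4, -0.4, -1.3]
opening: 0.127
```

```bash
python3 w.py w11
```

```text
t 13.37 tcp [0.4949 0.213  0.1074] q [ 0.508 -0.492  0.492 -0.508] j [ 0.1   0.3  -0.68  1.87  0.22  1.05 -0.63] F [-0.4 -0.4 -1.3] op 0.127
jaw az 2.38 down [-3.e-04 -3.e-04 -1.e+00]
t 13.42 tcp [0.495  0.2128 0.1073] q [ 0.51  -0.489  0.49  -0.51 ] j [ 0.1   0.3  -0.68  1.87  0.22  1.05 -0.62] F [-0.2 -0.2 -0.9] op 0.13
```

servo_tool --rows '[{"dp": [0,0,0],"rot": [0,0,0.62]},{"dp": [0,0,0],"rot": [0,0,0.62]},{"dp": [0,0,0],"rot": [0,0,0.62]},{"dp": [0,0,0],"rot": [0,0,0.62]},{"dp": [0,0,0],"rot": [0,0,0.62]}]'

```text
time_s: 13.83
tcp_pos: [0.4952, 0.2126, 0.1073]
eef_rot: [0.633, -0.315, 0.314, -0.633]
wrist_force: [0.1, -0.8, -1.0]
opening: 0.13
```

servo_tool --rows '[{"dp": [0,0,0],"rot": [0,0,0.62]},{"dp": [0,0,0],"rot": [0,0,0.62]},{"dp": [0,0,0],"rot": [0,0,0.62]},{"dp": [0,0,0],"rot": [0,0,0.62]},{"dp": [0,0,0],"rot": [0,0,0.62]}]'

```text
time_s: 14.25
tcp_pos: [0.4952, 0.2126, 0.1073]
eef_rot: [0.699, -0.106, 0.106, -0.699]
wrist_force: [-0.3, 0.1, -0.7]
opening: 0.125
```

servo_tool --rows '[{"dp": [0,0,0],"rot": [0,0,0.1]},{"dp": [0,0,0],"rot": [0,0,0.1]},{"dp": [0,0,0],"rot": [0,0,0.1]}]'

```text
time_s: 14.5
tcp_pos: [0.4952, 0.2126, 0.1073]
eef_rot: [-0.703, 0.074, -0.074, 0.703]
wrist_force: [0.2, 0.5, -0.9]
opening: 0.128
```

```bash
python3 w.py w12; python3 - <<'E'
from h import *
im=grab('side');save(im,'side2',(100,150,360,340),3)
E
```

```text
t 14.5 tcp [0.4952 0.2126 0.1073] q [-0.703  0.074 -0.074  0.703] j [ 0.29  0.36 -0.91  1.86  0.32  1.08  0.61] F [ 0.2  0.5 -0.9] op 0.128
jaw az 77.96 down [-3.e-04  0.e+00 -1.e+00]
t 14.55 tcp [0.4953 0.2126 0.1074] q [-0.703  0.074 -0.074  0.703] j [ 0.29  0.36 -0.91  1.86  0.32  1.08  0.61] F [ 0.2 -0.2 -1.4] op 0.131
```

View pics/w12.png

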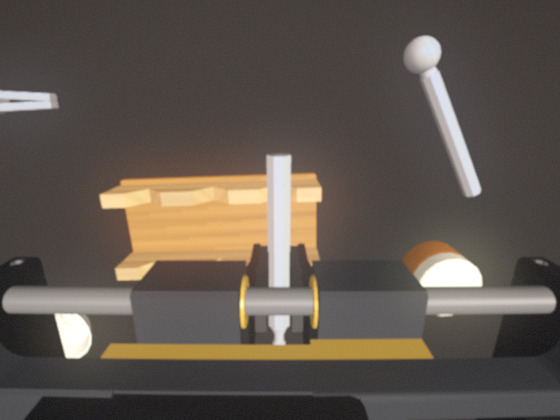

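View pics/side2.png

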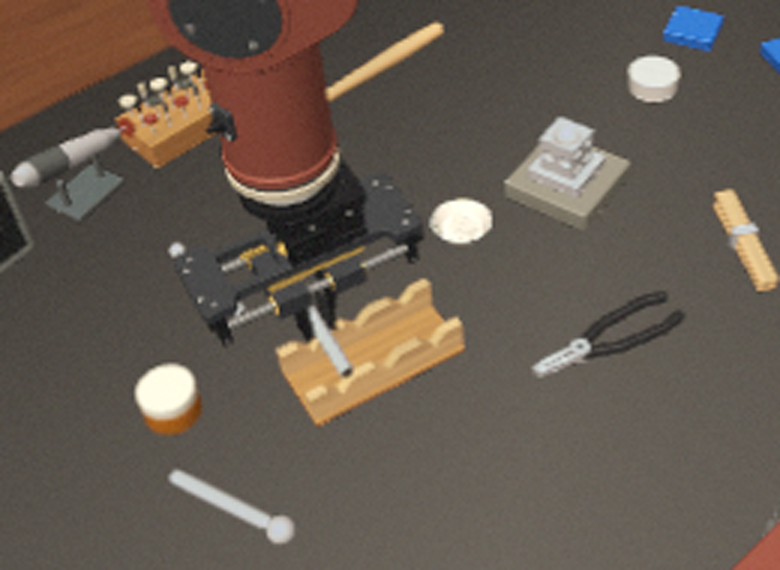

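```bash
cat > ov.py <<'E'
from h import *
from rest import model
import pickle,sys
def ov(n,out,crop,s,pose=(515.5,160.7,-10.3)):
    im=pickle.load(open(n+'.pkl','rb')); x0,y0,x1,y1=crop
    c=cv2.resize(im['color'][y0:y1,x0:x1,::-1],None,fx=s,fy=s,interpolation=cv2.INTER_CUBIC)
    for l in model(pose[0],pose[1],np.radians(pose[2])):
        p=((proj(im,l)-[x0,y0]+.5)*s).astype(np.int32); cv2.polylines(c,[p.reshape(-1,1,2)],False,(0,0,255),1,cv2.LINE_AA)
    cv2.imwrite('pics/'+out+'.png',c)
if __name__=='__main__':
    ov('w12','w12o',(90,160,340,290),3.1); ov('top0','t0o',(140,180,230,240),8)
E
python3 ov.py
```

```text
(no output)
```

View pics/w12o.png

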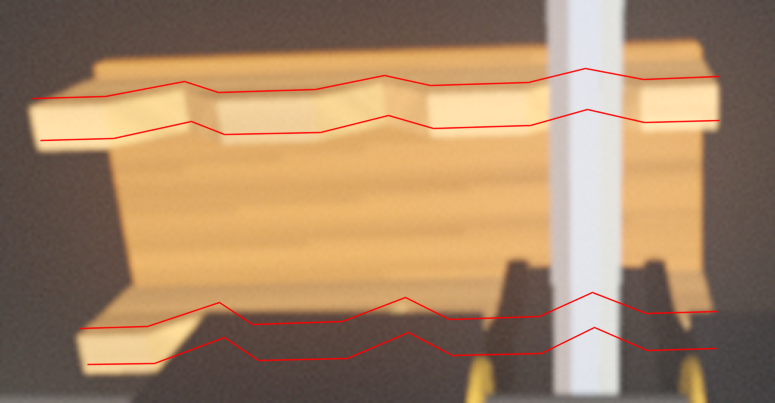

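View pics/t0o.png

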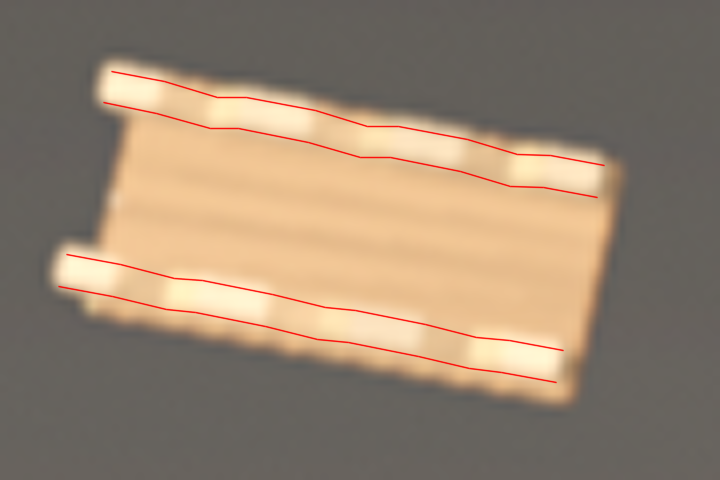

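servo_tool --rows '[{"dp": [1.8,0.2,-20],"rot": [0,0,0.03]},{"dp": [1.8,0.2,-35],"rot": [0,0,0.03]},{"dp": [1.8,0.2,-47],"rot": [0,0,0.03]},{"dp": [1.8,0.2,-54],"rot": [0,0,0.03]},{"dp": [1.8,0.2,-56],"rot": [0,0,0.03]}]'

```text
time_s: 15.02
tcp_pos: [0.4964, 0.2127, 0.0503]
eef_rot: [0.705, -0.063, 0.062, -0.704]
wrist_force: [-0.4, 0.2, -1.3]
opening: 0.133
```

servo_tool --rows '[{"dp": [0,0,-1],"rot": [0,0,0]},{"dp": [0,0,-1],"rot": [0,0,0]},{"dp": [0,0,-1],"rot": [0,0,0]}]'

```text
time_s: 15.27
tcp_pos: [0.4975, 0.2132, 0.0512]
eef_rot: [-0.704, 0.061, -0.062, 0.705]
wrist_force: [-0.5, 0.5, -0.8]
opening: 0.127
```

```bash
python3 w.py w13;  python3 -c "
from ov import *
ov('w13','w13o',(90,130,340,330),3)
im=grab('side');save(im,'side3',(150,180,310,310),4.8)"
```

```text
t 15.27 tcp [0.4975 0.2132 0.0512] q [-0.704  0.061 -0.062  0.705] j [ 0.24  0.44 -0.87  1.9   0.41  0.98  0.59] F [-0.5  0.5 -0.8] op 0.127
jaw az 79.97 down [ 1.e-03  3.e-04 -1.e+00]
t 15.32 tcp [0.4975 0.2132 0.0512] q [-0.704  0.061 -0.062  0.705] j [ 0.24  0.44 -0.87  1.9   0.41  0.98  0.59] F [-0.2  0.1 -0.6] op 0.128
```

View pics/w13o.png

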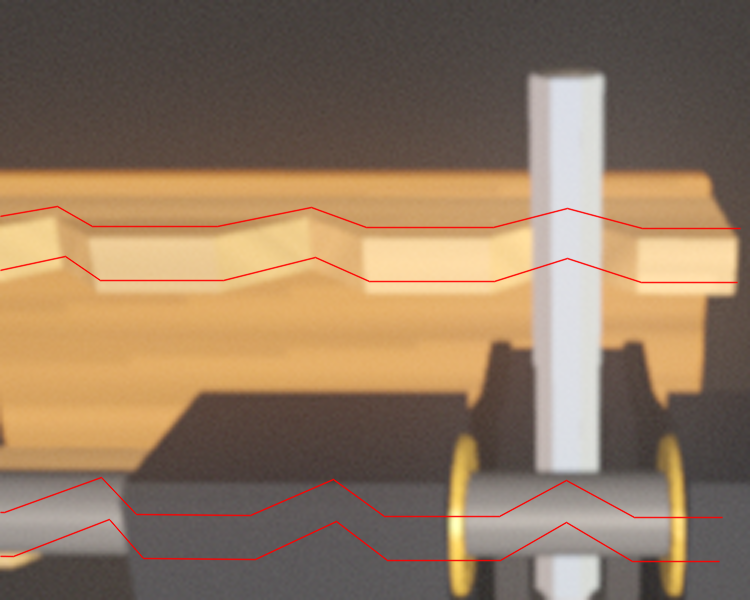

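View pics/side3.png

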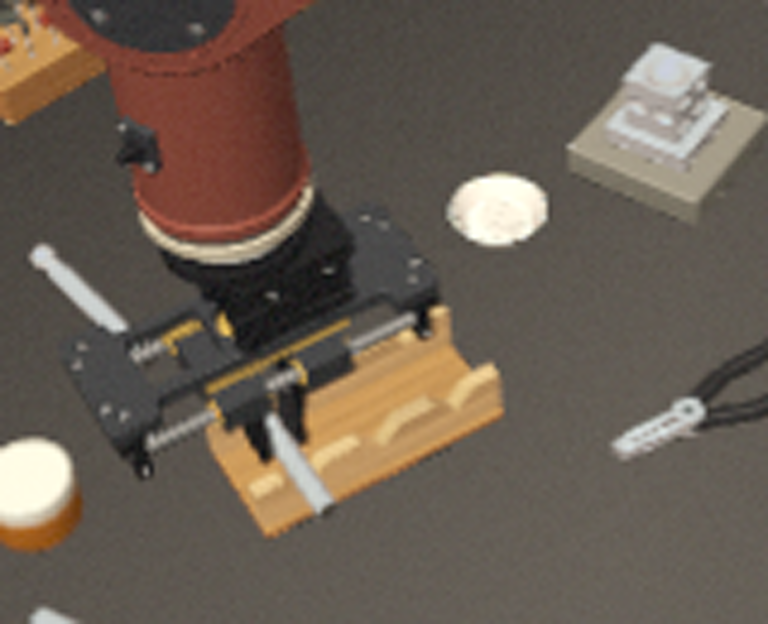

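servo_tool --rows '[{"dp": [1,0,-2],"rot": [0,0,0]},{"dp": [1,0,-2],"rot": [0,0,0]},{"dp": [1,0,-2],"rot": [0,0,0]}]'

```text
time_s: 15.62
tcp_pos: [0.4983, 0.2126, 0.0493]
eef_rot: [0.705, -0.062, 0.062, -0.704]
wrist_force: [-4.4, -3.0, 9.6]
opening: 0.127
```

servo_tool --rows '[{"dp": [0,0,0],"rot": [0,0,0]},{"dp": [0,0,0],"rot": [0,0,0]},{"dp": [0,0,0],"rot": [0,0,0]},{"dp": [0,0,0],"rot": [0,0,0]}]' --fingers -0.3

```text
time_s: 15.95
tcp_pos: [0.4982, 0.213, 0.0485]
eef_rot: [-0.704, 0.062, -0.062, 0.704]
wrist_force: [-0.6, 0.4, 0.0]
opening: 0.317
```

servo_tool --rows '[{"dp": [0,0,15],"rot": [0,0,0]},{"dp": [0,0,45],"rot": [0,0,0]},{"dp": [0,0,80],"rot": [0,0,0.05]},{"dp": [30,0,90],"rot": [0,0,0.1]},{"dp": [65,0,90],"rot": [0,0,0.2]}]'

```text
time_s: 16.37
tcp_pos: [0.5646, 0.2144, 0.1444]
eef_rot: [-0.707, -0.013, 0.008, 0.707]
wrist_force: [0.5, 1.0, 1.1]
opening: 0.349
```

```bash
python3 w.py w14
```

```text
t 16.37 tcp [0.5646 0.2144 0.1444] q [-0.707 -0.013  0.008  0.707] j [ 0.28  0.46 -0.92  1.67  0.4   1.2   0.87] F [0.5 1.  1.1] op 0.349
jaw az 91.86 down [ 0.0065  0.0013 -1.    ]
t 16.42 tcp [0.5712 0.2113 0.1412] q [-0.707 -0.014  0.009  0.707] j [ 0.28  0.48 -0.92  1.66  0.4   1.2   0.88] F [ 4.4 -3.9  0.2] op 0.347
```

View pics/w14.png

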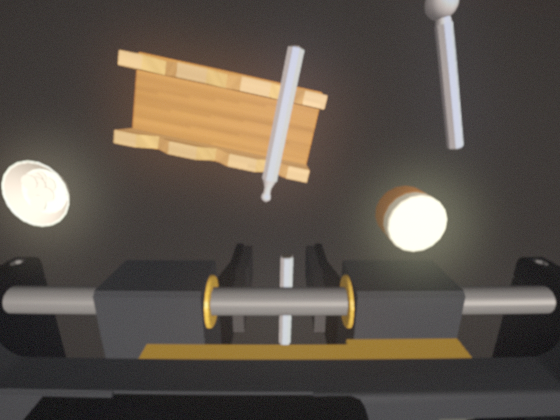

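servo_tool --rows '[{"dp": [35,5,0],"rot": [0,0,0]},{"dp": [70,10,0],"rot": [0,0,0]},{"dp": [108,13,0],"rot": [0,0,0]},{"dp": [110,13,0],"rot": [0,0,0]},{"dp": [110,13,0],"rot": [0,0,0]}]' --fingers 0

```text
time_s: 16.83
tcp_pos: [0.6744, 0.2257, 0.1381]
eef_rot: [-0.707, -0.008, 0.009, 0.708]
wrist_force: [0.1, 1.1, -0.5]
opening: 0.496
```

servo_tool --rows '[{"dp": [0,0,0],"rot": [0,0,0]},{"dp": [0,0,0],"rot": [0,0,0]}]'

```text
time_s: 17.0
tcp_pos: [0.672, 0.2265, 0.1392]
eef_rot: [-0.707, -0.009, 0.009, 0.707]
wrist_force: [0.7, 0.0, 0.9]
opening: 0.5
```

```bash
python3 w.py w15; python3 - <<'E'
from pu import *
im=pickle.load(open('w15.pkl','rb'))
save(im,'w15c',(200,130,360,290),3.6)
E
```

```text
t 17.0 tcp [0.672  0.2265 0.1392] q [-0.707 -0.009  0.009  0.707] j [ 0.16  0.66 -0.84  1.39  0.49  1.3   0.9 ] F [0.7 0.  0.9] op 0.5
jaw az 91.51 down [ 2.e-04 -1.e-04 -1.e+00]
t 17.05 tcp [0.6721 0.2263 0.1393] q [ 0.707  0.009 -0.009 -0.707] j [ 0.16  0.66 -0.84  1.39  0.49  1.3   0.9 ] F [-0.2 -0.3 -0.2] op 0.498
```

View pics/w15.png

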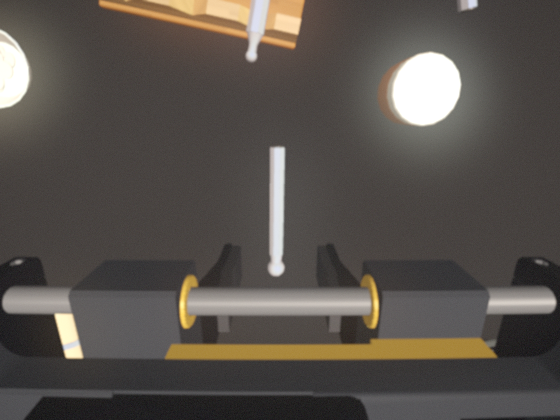

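View pics/w15c.png

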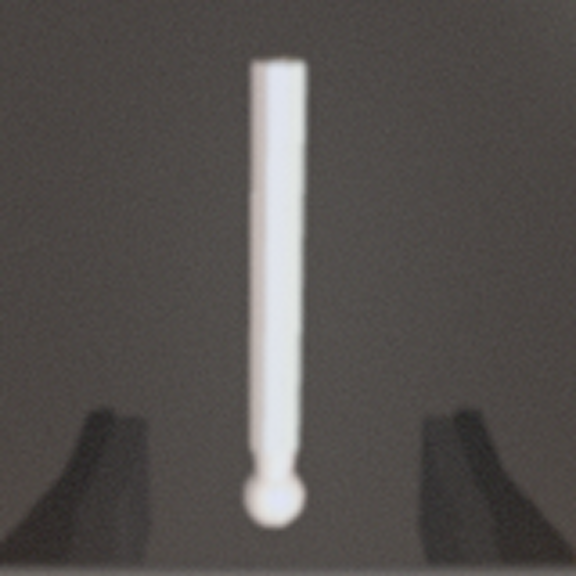

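```bash
python3 - <<'E'
from pu import *
im=pickle.load(open('w15.pkl','rb'))
b=onz(im,[[275.6,267.8]],.008)[0,:2]*1000; t=onz(im,[[276.9,146.5]],.012)[0,:2]*1000
d=(b-t)/np.linalg.norm(b-t); print(b,t,np.linalg.norm(b-t),np.degrees(np.arctan2(d[1],d[0])),'orig',b-55*d,t+60*d)
punch(im,(262,140,300,280),150,.007,[1,0])
E
```

```text
[733.95825566 224.97605645] [617.05501441 223.40029919] 116.91386070261886 0.7722520967322715 orig [678.96325139 224.2347701 ] [677.04956453 224.20897521]
len 125.4 width 12.5 origin [677.4 224.4] az ball 0.8
```

servo_tool --rows '[{"dp": [6,-2,-35],"rot": [0,0,-0.012]},{"dp": [6,-2,-70],"rot": [0,0,-0.012]},{"dp": [6,-2,-98],"rot": [0,0,-0.012]},{"dp": [6,-2,-110],"rot": [0,0,-0.012]},{"dp": [6,-2,-114],"rot": [0,0,-0.012]}]' --fingers -0.3

```text
time_s: 17.47
tcp_pos: [0.6772, 0.2231, 0.0227]
eef_rot: [0.708, 0.004, -0.006, -0.707]
wrist_force: [-0.9, -0.4, 2.9]
opening: 0.357
```

servo_tool --rows '[{"dp": [0,0,0],"rot": [0,0,0]},{"dp": [0,0,0],"rot": [0,0,0]}]'

```text
time_s: 17.63
tcp_pos: [0.6799, 0.2246, 0.0267]
eef_rot: [-0.707, -0.006, 0.004, 0.707]
wrist_force: [-0.2, 0.1, 0.7]
opening: 0.355
```

```bash
python3 w.py w16
```

```text
t 17.63 tcp [0.6799 0.2246 0.0267] q [-0.707 -0.006  0.004  0.707] j [ 0.13  0.78 -0.78  1.46  0.57  1.14  0.84] F [-0.2  0.1  0.7] op 0.355
jaw az 90.76 down [ 0.0029  0.0012 -1.    ]
t 17.68 tcp [0.6802 0.2247 0.027 ] q [-0.707 -0.006  0.004  0.707] j [ 0.13  0.77 -0.78  1.46  0.57  1.14  0.84] F [0.1 0.1 0.8] op 0.346
```

View pics/w16.png

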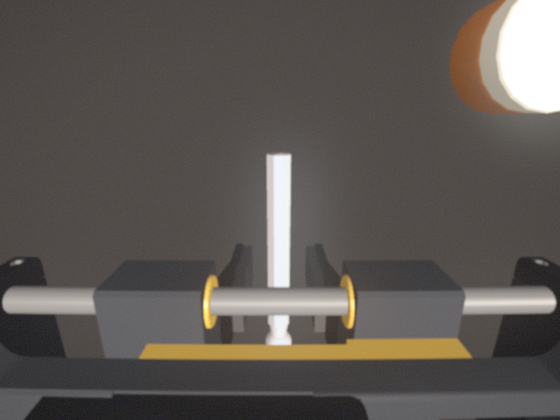

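servo_tool --rows '[{"dp": [-1,0,-2.5],"rot": [0,0,0]},{"dp": [-1,0,-2.5],"rot": [0,0,0]},{"dp": [-1,0,-2.5],"rot": [0,0,0]},{"dp": [-1,0,-2.5],"rot": [0,0,0]},{"dp": [-1,0,-2.5],"rot": [0,0,0]}]' --fingers -1

```text
time_s: 18.1
tcp_pos: [0.6784, 0.2241, 0.0227]
eef_rot: [-0.707, -0.005, 0.004, 0.707]
wrist_force: [-0.8, 0.3, 4.6]
opening: 0.131
```

servo_tool --rows '[{"dp": [0,0,0],"rot": [0,0,0]},{"dp": [0,0,0],"rot": [0,0,0]}]'

```text
time_s: 18.27
tcp_pos: [0.6785, 0.2241, 0.0226]
eef_rot: [-0.707, -0.005, 0.004, 0.707]
wrist_force: [-0.8, -0.7, 5.9]
opening: 0.126
```

servo_tool --rows '[{"dp": [0,0,30],"rot": [0,0,0]},{"dp": [0,0,65],"rot": [0,0,0]},{"dp": [-20,-6,85],"rot": [0,0,-0.05]},{"dp": [-55,-16,88],"rot": [0,0,-0.1]},{"dp": [-90,-27,88],"rot": [0,0,-0.19]}]'

```text
time_s: 18.68
tcp_pos: [0.5879, 0.1977, 0.1112]
eef_rot: [-0.704, 0.062, -0.064, 0.705]
wrist_force: [-0.3, -0.2, 0.3]
opening: 0.131
```

servo_tool --rows '[{"dp": [-35,-11,0],"rot": [0,0,0]},{"dp": [-70,-22,0],"rot": [0,0,0]},{"dp": [-92,-29,0],"rot": [0,0,0]},{"dp": [-99,-31,0],"rot": [0,0,0]},{"dp": [-99,-31,0],"rot": [0,0,0]}]'

```text
time_s: 19.1
tcp_pos: [0.4878, 0.165, 0.1099]
eef_rot: [0.705, -0.062, 0.062, -0.704]
wrist_force: [1.6, -0.0, -1.2]
opening: 0.128
```

servo_tool --rows '[{"dp": [0,0,0],"rot": [0,0,0]},{"dp": [0,0,0],"rot": [0,0,0]}]'

```text
time_s: 19.27
tcp_pos: [0.4904, 0.1663, 0.1102]
eef_rot: [-0.704, 0.062, -0.063, 0.705]
wrist_force: [1.1, 0.7, -0.7]
opening: 0.128
```

```bash
python3 w.py w17;  python3 -c "
from ov import *
ov('w17','w17o',(90,130,440,330),2.2,(517.5,160.5,-10.3))"
```

```text
t 19.27 tcp [0.4904 0.1663 0.1102] q [-0.704  0.062 -0.063  0.705] j [ 0.41  0.32 -0.94  1.91  0.29  1.06  0.75] F [ 1.1  0.7 -0.7] op 0.128
jaw az 79.86 down [ 4.0e-04  1.2e-03 -1.0e+00]
t 19.32 tcp [0.4903 0.1665 0.1101] q [-0.704  0.062 -0.063  0.705] j [ 0.41  0.32 -0.94  1.91  0.29  1.06  0.75] F [ 0.3  0.2 -1.2] op 0.132
```

View pics/w17o.png

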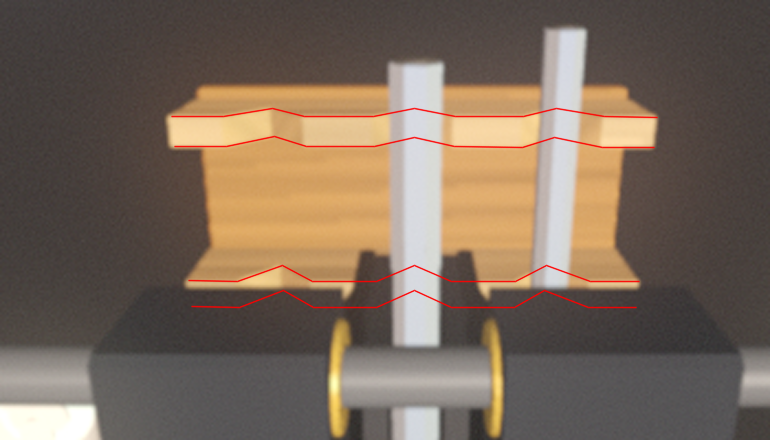

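servo_tool --rows '[{"dp": [-1,-0.7,-20],"rot": [0,0,0]},{"dp": [-1,-0.7,-38],"rot": [0,0,0]},{"dp": [-1,-0.7,-52],"rot": [0,0,0]},{"dp": [-1,-0.7,-58],"rot": [0,0,0]},{"dp": [-1,-0.7,-60],"rot": [0,0,0]}]'

```text
time_s: 19.73
tcp_pos: [0.4877, 0.1655, 0.0487]
eef_rot: [-0.704, 0.063, -0.061, 0.704]
wrist_force: [0.1, 0.8, -0.4]
opening: 0.13
```

servo_tool --rows '[{"dp": [0,0,-1.5],"rot": [0,0,0]},{"dp": [0,0,-1.5],"rot": [0,0,0]},{"dp": [0,0,-1.5],"rot": [0,0,0]}]'

```text
time_s: 19.98
tcp_pos: [0.4886, 0.1656, 0.0492]
eef_rot: [-0.704, 0.062, -0.063, 0.705]
wrist_force: [-0.2, -0.6, -0.5]
opening: 0.126
```

servo_tool --rows '[{"dp": [0,0,-1.5],"rot": [0,0,0]},{"dp": [0,0,-1.5],"rot": [0,0,0]},{"dp": [0,0,-1.5],"rot": [0,0,0]}]'

```text
time_s: 20.23
tcp_pos: [0.4889, 0.1655, 0.048]
eef_rot: [-0.704, 0.062, -0.063, 0.704]
wrist_force: [-0.9, -1.3, 5.8]
opening: 0.126
```

servo_tool --rows '[{"dp": [0,0,0],"rot": [0,0,0]},{"dp": [0,0,0],"rot": [0,0,0]},{"dp": [0,0,0],"rot": [0,0,0]},{"dp": [0,0,0],"rot": [0,0,0]}]' --fingers -0.4

```text
time_s: 20.57
tcp_pos: [0.4881, 0.1652, 0.0471]
eef_rot: [0.704, -0.062, 0.062, -0.704]
wrist_force: [-0.1, 0.2, -0.4]
opening: 0.286
```

servo_tool --rows '[{"dp": [0,0,15],"rot": [0,0,0]},{"dp": [0,0,45],"rot": [0,0,0]},{"dp": [0,0,80],"rot": [0,0,-0.05]},{"dp": [0,20,110],"rot": [0,0,-0.17]},{"dp": [-5,50,115],"rot": [0,0,-0.3]}]'

```text
time_s: 20.98
tcp_pos: [0.4865, 0.214, 0.1668]
eef_rot: [-0.686, 0.167, -0.171, 0.687]
wrist_force: [2.1, 1.3, 1.2]
opening: 0.302
```

```bash
python3 w.py w18
```

```text
t 20.98 tcp [0.4865 0.214  0.1668] q [-0.686  0.167 -0.171  0.687] j [ 0.32  0.26 -0.93  1.82  0.23  1.16  0.4 ] F [2.1 1.3 1.2] op 0.302
jaw az 61.77 down [ 0.0061  0.0048 -1.    ]
t 21.03 tcp [0.4833 0.2225 0.1665] q [-0.684  0.171 -0.174  0.688] j [ 0.31  0.27 -0.93  1.82  0.23  1.16  0.38] F [-2.7  5.4  1.6] op 0.297
```

View pics/w18.png

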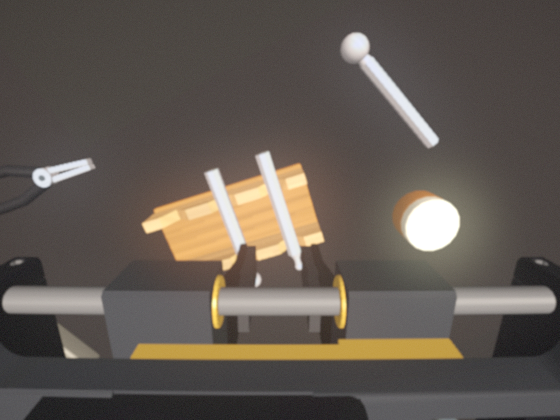

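servo_tool --rows '[{"dp": [-8,25,0],"rot": [0,0,-0.62]},{"dp": [-16,50,0],"rot": [0,0,-0.62]},{"dp": [-24,75,0],"rot": [0,0,-0.62]},{"dp": [-32,100,0],"rot": [0,0,-0.62]},{"dp": [-37,125,0],"rot": [0,0,-0.62]}]' --fingers 0.2

```text
time_s: 21.45
tcp_pos: [0.445, 0.3414, 0.1617]
eef_rot: [0.604, -0.369, 0.368, -0.603]
wrist_force: [0.5, 0.2, -0.6]
opening: 0.567
```

servo_tool --rows '[{"dp": [0,10,0],"rot": [0,0,-0.62]},{"dp": [0,10,0],"rot": [0,0,-0.62]},{"dp": [0,10,0],"rot": [0,0,-0.62]},{"dp": [0,10,0],"rot": [0,0,-0.62]},{"dp": [0,10,0],"rot": [0,0,-0.62]}]'

```text
time_s: 21.87
tcp_pos: [0.4457, 0.3503, 0.1615]
eef_rot: [-0.463, 0.535, -0.535, 0.462]
wrist_force: [0.1, -0.4, -0.9]
opening: 0.595
```

servo_tool --rows '[{"dp": [0,0,0],"rot": [0,0,-0.62]},{"dp": [0,0,0],"rot": [0,0,-0.62]},{"dp": [0,0,0],"rot": [0,0,-0.62]},{"dp": [0,0,0],"rot": [0,0,-0.62]},{"dp": [0,0,0],"rot": [0,0,-0.62]}]'

```text
time_s: 22.28
tcp_pos: [0.4458, 0.3501, 0.1615]
eef_rot: [0.277, -0.651, 0.651, -0.277]
wrist_force: [-0.5, 0.5, -0.7]
opening: 0.6
```

servo_tool --rows '[{"dp": [0,0,-10],"rot": [0,0,-0.5]},{"dp": [0,0,-20],"rot": [0,0,-0.5]},{"dp": [0,0,-20],"rot": [0,0,-0.5]},{"dp": [0,0,-20],"rot": [0,0,-0.5]},{"dp": [0,0,-20],"rot": [0,0,-0.5]}]'

```text
time_s: 22.7
tcp_pos: [0.4457, 0.3501, 0.1414]
eef_rot: [0.108, -0.699, 0.699, -0.107]
wrist_force: [-0.6, -0.1, 0.4]
opening: 0.594
```

```bash
python3 w.py w19
```

```text
t 22.7 tcp [0.4457 0.3501 0.1414] q [ 0.108 -0.699  0.699 -0.107] j [-0.25  0.3  -0.57  1.77  0.18  1.12 -2.15] F [-0.6 -0.1  0.4] op 0.594
jaw az -72.08 down [-3.e-04 -4.e-04 -1.e+00]
t 22.75 tcp [0.4458 0.3502 0.1416] q [ 0.11  -0.698  0.699 -0.11 ] j [-0.25  0.3  -0.58  1.77  0.18  1.12 -2.14] F [ 0.1 -0.3 -0.1] op 0.6
```

View pics/w19.png

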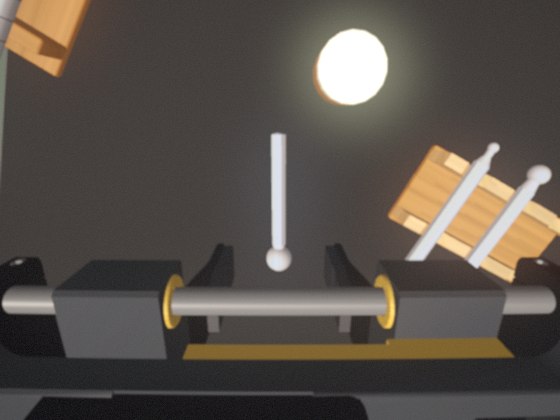

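```bash
python3 - <<'E'
from pu import *
im=pickle.load(open('w19.pkl','rb'))
save(im,'w19c',(200,120,360,290),3.5)
punch(im,(262,125,300,275),150,.009,[-1,0])
b=onz(im,[[278.5,258.8]],.012)[0,:2]*1000; t=onz(im,[[278.3,133.5]],.012)[0,:2]*1000
d=(b-t)/np.linalg.norm(b-t); print(b,t,np.linalg.norm(b-t),np.degrees(np.arctan2(d[1],d[0])),'orig',b-55*d,t+60*d)
E
```

```text
len 131.7 width 12.2 origin [450.1 352.2] az ball -162.4
[395.4923616  334.44274357] [507.12629069 369.69395886] 117.06742631013114 -162.47518042324538 orig [447.93962463 351.00428338] [449.91109466 351.62682453]
```

View pics/w19c.png

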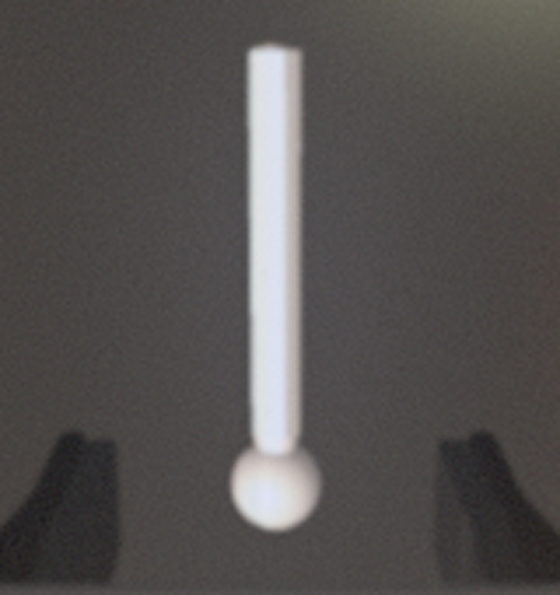

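servo_tool --rows '[{"dp": [-1.5,-0.3,-35],"rot": [0,0,0]},{"dp": [-1.5,-0.3,-70],"rot": [0,0,0]},{"dp": [-1.5,-0.3,-98],"rot": [0,0,0]},{"dp": [-1.5,-0.3,-110],"rot": [0,0,0]},{"dp": [-1.5,-0.3,-114],"rot": [0,0,0]}]' --fingers -0.2

```text
time_s: 23.17
tcp_pos: [0.4433, 0.349, 0.0258]
eef_rot: [0.112, -0.698, 0.699, -0.109]
wrist_force: [-1.0, -0.4, 0.7]
opening: 0.414
```

servo_tool --rows '[{"dp": [0,0,0],"rot": [0,0,0]},{"dp": [0,0,0],"rot": [0,0,0]}]'

```text
time_s: 23.33
tcp_pos: [0.4453, 0.3508, 0.0294]
eef_rot: [-0.109, 0.699, -0.698, 0.11]
wrist_force: [0.5, 0.3, 0.0]
opening: 0.4
```

```bash
python3 w.py w20
```

```text
t 23.33 tcp [0.4453 0.3508 0.0294] q [-0.109  0.699 -0.698  0.11 ] j [-0.3   0.43 -0.54  1.86  0.27  0.92 -2.22] F [0.5 0.3 0. ] op 0.4
jaw az -72.18 down [ 0.0022  0.0017 -1.    ]
t 23.38 tcp [0.4456 0.3509 0.0298] q [-0.109  0.699 -0.698  0.11 ] j [-0.3   0.43 -0.54  1.86  0.27  0.92 -2.22] F [0.6 0.8 0.4] op 0.401
```

View pics/w20.png

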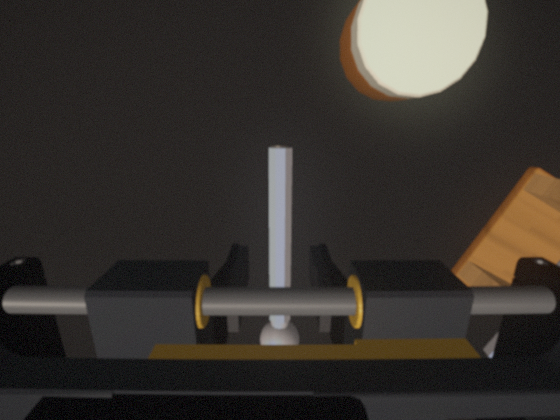

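servo_tool --rows '[{"dp": [-1,-0.5,-4.3],"rot": [0,0,0]},{"dp": [-1,-0.5,-4.3],"rot": [0,0,0]},{"dp": [-1,-0.5,-4.3],"rot": [0,0,0]},{"dp": [-1,-0.5,-4.3],"rot": [0,0,0]},{"dp": [-1,-0.5,-4.3],"rot": [0,0,0]}]' --fingers -1 --grip_force 50

```text
time_s: 23.8
tcp_pos: [0.4438, 0.3495, 0.024]
eef_rot: [-0.109, 0.699, -0.699, 0.109]
wrist_force: [-0.5, -0.6, 2.0]
opening: 0.128
```

servo_tool --rows '[{"dp": [0,0,0],"rot": [0,0,0]},{"dp": [0,0,0],"rot": [0,0,0]},{"dp": [0,0,0],"rot": [0,0,0]}]'

```text
time_s: 24.05
tcp_pos: [0.4438, 0.3495, 0.0239]
eef_rot: [-0.109, 0.699, -0.699, 0.109]
wrist_force: [-0.5, -0.9, 4.1]
opening: 0.127
```

servo_tool --rows '[{"dp": [0,0,30],"rot": [0,0,0]},{"dp": [0,0,65],"rot": [0,0,0]},{"dp": [0,-10,90],"rot": [0,0,0.12]},{"dp": [5,-40,95],"rot": [0,0,0.24]},{"dp": [15,-75,95],"rot": [0,0,0.36]}]'

```text
time_s: 24.47
tcp_pos: [0.4579, 0.2782, 0.121]
eef_rot: [-0.233, 0.668, -0.667, 0.236]
wrist_force: [2.0, -0.5, -2.4]
opening: 0.125
```

servo_tool --rows '[{"dp": [5,-30,0],"rot": [0,0,0.62]},{"dp": [10,-60,0],"rot": [0,0,0.62]},{"dp": [15,-90,0],"rot": [0,0,0.62]},{"dp": [20,-120,0],"rot": [0,0,0.62]},{"dp": [26,-150,0],"rot": [0,0,0.62]}]'

```text
time_s: 24.88
tcp_pos: [0.4836, 0.1261, 0.1184]
eef_rot: [-0.42, 0.569, -0.569, 0.42]
wrist_force: [-0.2, 0.2, -2.2]
opening: 0.125
```

servo_tool --rows '[{"dp": [0,-7,0],"rot": [0,0,0.62]},{"dp": [0,-7,0],"rot": [0,0,0.62]},{"dp": [0,-7,0],"rot": [0,0,0.62]},{"dp": [0,-7,0],"rot": [0,0,0.62]},{"dp": [0,-7,0],"rot": [0,0,0.62]}]'

```text
time_s: 25.3
tcp_pos: [0.4837, 0.1204, 0.1184]
eef_rot: [0.574, -0.414, 0.413, -0.574]
wrist_force: [-0.6, -0.4, -1.6]
opening: 0.129
```

servo_tool --rows '[{"dp": [0,0,0],"rot": [0,0,0.62]},{"dp": [0,0,0],"rot": [0,0,0.62]},{"dp": [0,0,0],"rot": [0,0,0.62]},{"dp": [0,0,0],"rot": [0,0,0.62]},{"dp": [0,0,0],"rot": [0,0,0.62]}]'

```text
time_s: 25.72
tcp_pos: [0.4836, 0.1206, 0.1184]
eef_rot: [0.673, -0.219, 0.218, -0.672]
wrist_force: [-0.5, 0.1, -1.1]
opening: 0.128
```

```bash
python3 w.py w21
```

```text
t 25.72 tcp [0.4836 0.1206 0.1184] q [ 0.673 -0.219  0.218 -0.672] j [ 0.35  0.21 -0.75  1.95  0.17  1.05  0.47] F [-0.5  0.1 -1.1] op 0.128
jaw az 54.49 down [-7.e-04 -1.e-04 -1.e+00]
t 25.77 tcp [0.4836 0.1205 0.1183] q [ 0.674 -0.216  0.215 -0.673] j [ 0.35  0.21 -0.75  1.95  0.17  1.05  0.48] F [ 0.4  0.  -1.8] op 0.129
```

Remaining turn about +24.7° (0.43 rad).

servo_tool --rows '[{"dp": [1.5,-3,0],"rot": [0,0,0.43]},{"dp": [1.5,-3,0],"rot": [0,0,0.43]},{"dp": [1.5,-3,0],"rot": [0,0,0.43]},{"dp": [1.5,-3,0],"rot": [0,0,0.43]},{"dp": [1.5,-3,0],"rot": [0,0,0.43]}]'

```text
time_s: 26.18
tcp_pos: [0.4852, 0.1174, 0.1184]
eef_rot: [0.703, -0.073, 0.072, -0.703]
wrist_force: [0.1, 0.5, -1.9]
opening: 0.131
```

servo_tool --rows '[{"dp": [0,0,0],"rot": [0,0,0]},{"dp": [0,0,0],"rot": [0,0,0]}]'

```text
time_s: 26.35
tcp_pos: [0.4853, 0.1175, 0.1186]
eef_rot: [0.703, -0.074, 0.073, -0.703]
wrist_force: [0.3, -0.4, -1.6]
opening: 0.125
```

```bash
python3 w.py w22;  python3 -c "
from ov import *
ov('w22','w22o',(130,110,480,370),2.2,(517.5,160.5,-10.3))
im=grab('side');save(im,'side4',(150,180,310,310),4.8)"
```

```text
t 26.35 tcp [0.4853 0.1175 0.1186] q [ 0.703 -0.074  0.073 -0.703] j [ 0.41  0.22 -0.8   1.94  0.18  1.05  0.88] F [ 0.3 -0.4 -1.6] op 0.125
jaw az 78.09 down [-1.e-04 -1.e-04 -1.e+00]
t 26.4 tcp [0.4854 0.1175 0.1186] q [ 0.703 -0.073  0.073 -0.703] j [ 0.41  0.22 -0.8   1.94  0.18  1.05  0.89] F [ 1.1  0.6 -1.5] op 0.126
```

View pics/w22o.png

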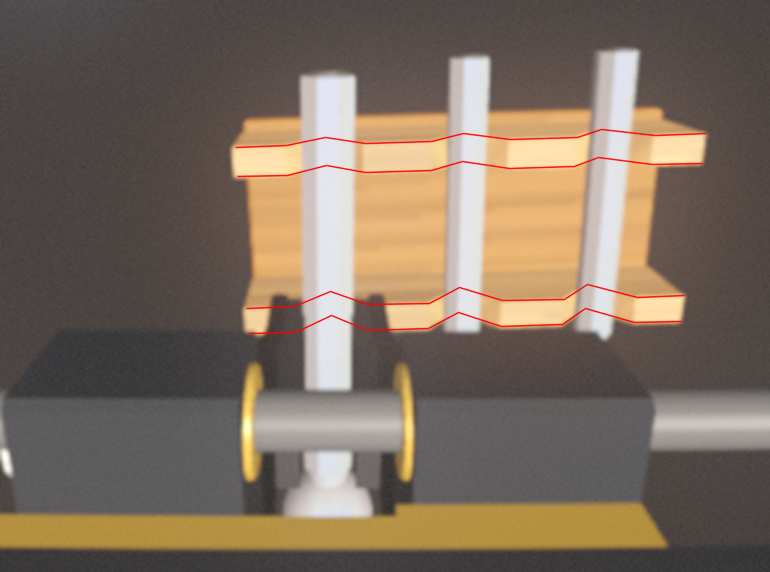

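View pics/side4.png

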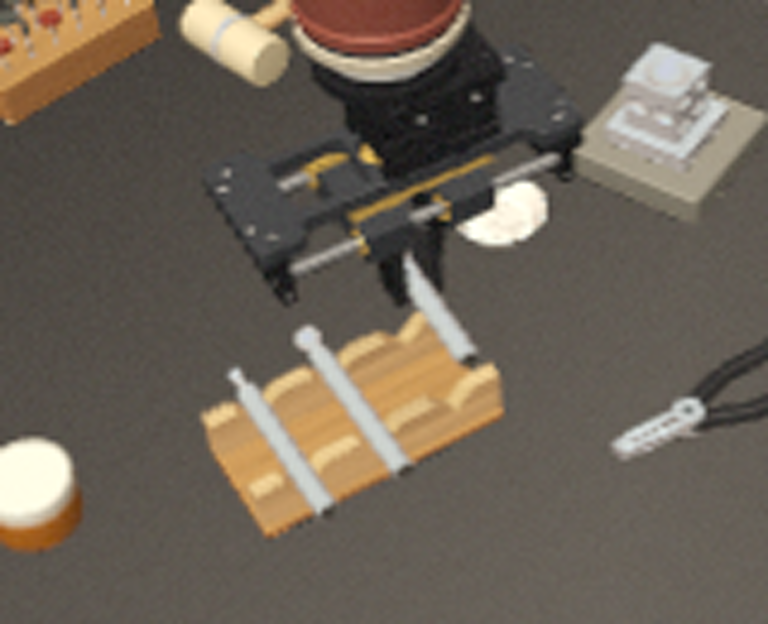

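servo_tool --rows '[{"dp": [0,0,-25],"rot": [0,0,0.028]},{"dp": [0,0,-45],"rot": [0,0,0.028]},{"dp": [0,0,-60],"rot": [0,0,0.028]},{"dp": [0,0,-66],"rot": [0,0,0.028]},{"dp": [0,0,-68],"rot": [0,0,0.028]}]'

```text
time_s: 26.87
tcp_pos: [0.4848, 0.1175, 0.0497]
eef_rot: [0.704, -0.063, 0.062, -0.704]
wrist_force: [-0.4, -0.3, -2.1]
opening: 0.127
```

servo_tool --rows '[{"dp": [0,0,-1],"rot": [0,0,0]},{"dp": [0,0,-1],"rot": [0,0,0]},{"dp": [0,0,-1],"rot": [0,0,0]}]'

```text
time_s: 27.12
tcp_pos: [0.4861, 0.1177, 0.0506]
eef_rot: [-0.704, 0.062, -0.063, 0.704]
wrist_force: [-0.1, 0.0, -1.9]
opening: 0.123
```

```bash
python3 w.py w23;  python3 -c "
from ov import *
ov('w23','w23o',(130,110,480,370),2.2,(517.5,160.5,-10.3))"
```

```text
t 27.12 tcp [0.4861 0.1177 0.0506] q [-0.704  0.062 -0.063  0.704] j [ 0.36  0.33 -0.77  2.    0.29  0.92  0.83] F [-0.1  0.  -1.9] op 0.123
jaw az 79.84 down [ 0.0014  0.     -1.    ]
t 27.17 tcp [0.4861 0.1177 0.0505] q [-0.704  0.062 -0.063  0.704] j [ 0.36  0.33 -0.77  2.    0.29  0.92  0.83] F [-0.1  0.2 -1.9] op 0.125
```

View pics/w23o.png

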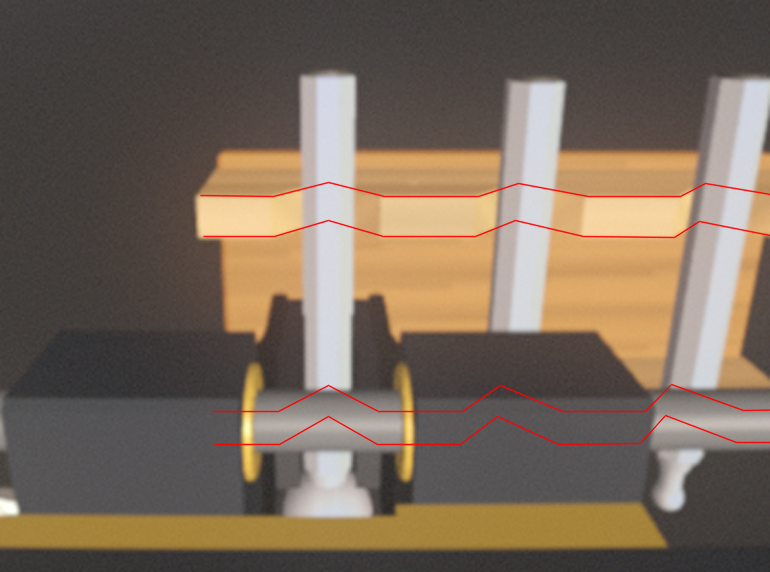

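servo_tool --rows '[{"dp": [0,0,-2],"rot": [0,0,0]},{"dp": [0,0,-2],"rot": [0,0,0]},{"dp": [0,0,-2],"rot": [0,0,0]}]'

```text
time_s: 27.42
tcp_pos: [0.4861, 0.1173, 0.0482]
eef_rot: [0.704, -0.062, 0.063, -0.704]
wrist_force: [1.9, -1.8, 2.5]
opening: 0.122
```

servo_tool --rows '[{"dp": [0,0,-1.2],"rot": [0,0,0]},{"dp": [0,0,-1.2],"rot": [0,0,0]},{"dp": [0,0,-1.2],"rot": [0,0,0]}]'

```text
time_s: 27.67
tcp_pos: [0.4862, 0.1174, 0.0473]
eef_rot: [0.704, -0.062, 0.063, -0.704]
wrist_force: [-0.7, -1.2, 8.8]
opening: 0.126
```

servo_tool --rows '[{"dp": [0,0,0],"rot": [0,0,0]},{"dp": [0,0,0],"rot": [0,0,0]},{"dp": [0,0,0],"rot": [0,0,0]},{"dp": [0,0,0],"rot": [0,0,0]}]' --fingers -0.4

```text
time_s: 28.0
tcp_pos: [0.4852, 0.1176, 0.0463]
eef_rot: [-0.704, 0.063, -0.062, 0.704]
wrist_force: [-0.6, -0.6, 0.0]
opening: 0.283
```

servo_tool --rows '[{"dp": [0,0,15],"rot": [0,0,0]},{"dp": [0,0,45],"rot": [0,0,0]},{"dp": [0,0,80],"rot": [0,0,0]},{"dp": [0,0,120],"rot": [0,0,0]},{"dp": [0,0,150],"rot": [0,0,0]}]'

```text
time_s: 28.42
tcp_pos: [0.4855, 0.1182, 0.1991]
eef_rot: [-0.704, 0.062, -0.063, 0.705]
wrist_force: [1.1, 0.0, -0.1]
opening: 0.3
```

servo_tool --rows '[{"dp": [30,0,20],"rot": [0,0,0]},{"dp": [60,0,40],"rot": [0,0,0]},{"dp": [90,0,40],"rot": [0,0,0]},{"dp": [90,0,40],"rot": [0,0,0]},{"dp": [90,0,40],"rot": [0,0,0]}]'

```text
time_s: 28.83
tcp_pos: [0.5761, 0.1176, 0.2355]
eef_rot: [-0.704, 0.063, -0.062, 0.705]
wrist_force: [-1.0, 0.7, -0.6]
opening: 0.299
```

```bash
python3 w.py w24;  python3 -c "
from ov import *
im=grab('side');save(im,'side5',(150,180,310,310),4.8)
im=grab('top');save(im,'top2')"
```

```text
t 28.83 tcp [0.5761 0.1176 0.2355] q [-0.704  0.063 -0.062  0.705] j [ 0.38  0.31 -0.8   1.6   0.23  1.33  0.94] F [-1.   0.7 -0.6] op 0.299
jaw az 79.88 down [-2.1e-03  9.0e-04 -1.0e+00]
t 28.88 tcp [0.575  0.1179 0.2356] q [-0.704  0.063 -0.062  0.705] j [ 0.38  0.31 -0.8   1.6   0.22  1.33  0.94] F [-0.9  0.1  0.4] op 0.3
```

View pics/w24.png

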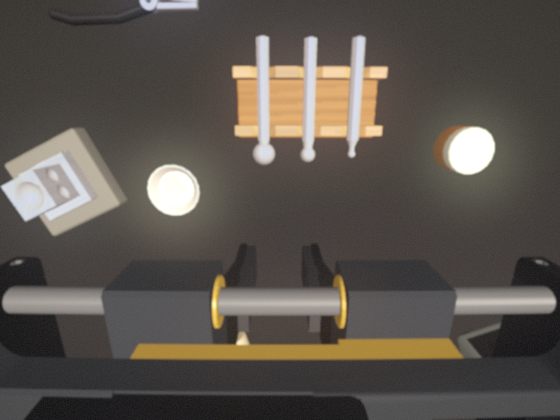

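View pics/side5.png

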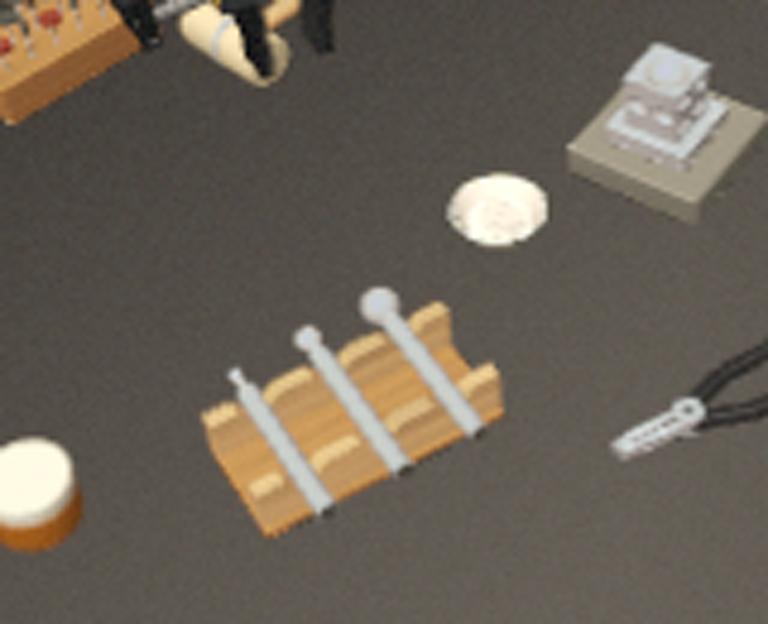

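View pics/top2.png

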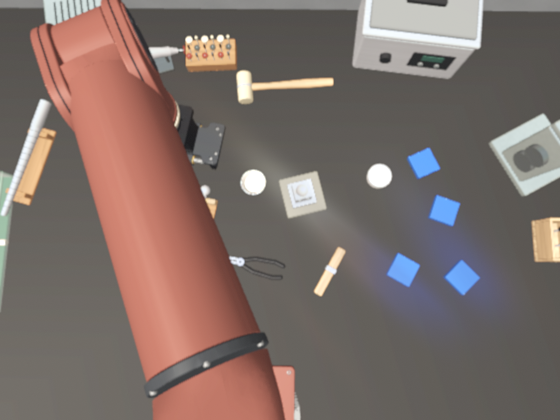

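```bash
python3 - <<'E'
from h import *
import pickle
im=pickle.load(open('w24.pkl','rb'));C=cloud(im)
a=np.radians(-10.3);c0=np.array([517.5,160.5]);x=np.array([np.cos(a),np.sin(a)]);y=np.array([-x[1],x[0]])
for n,b,t in [('L',(264,154),(262.5,37)),('M',(308,155),(310.5,38)),('S',(351.5,154.5),(358,38))]:
    B=onz(im,[b],.0325)[0,:2]*1000;T=onz(im,[t],.0385)[0,:2]*1000
    d=(B-T)/np.linalg.norm(B-T);o=B-55*d-c0;o2=T+60*d-c0
    print(n,'x,y in rest',np.round([o@x,o@y,o2@x,o2@y],1),'az',np.degrees(np.arctan2(d[1],d[0]))+10.3,'len',np.linalg.norm(B-T),'z tail/mid/front',[round(float(np.nanmedian(C[r-1:r+2,int(b[0]+(t[0]-b[0])*(b[1]-r)/(b[1]-t[1]))][...,2]))*1 if 0 else round(float(np.nanmedian(C[r-1:r+2,int(b[0]+(t[0]-b[0])*(b[1]-r)/(b[1]-t[1])),2]))*1000,1) for r in (50,90,125)])
im=grab('top');im2=im
from wr import rectw
save(im,'top3c',(260,150,350,235),8)
print('dome/bb', rectw(im,(270,160,335,225),135,.025))
E
```

```text
File "<stdin>", line 8
    print(n,'x,y in rest',np.round([o@x,o@y,o2@x,o2@y],1),'az',np.degrees(np.arctan2(d[1],d[0]))+10.3,'len',np.linalg.norm(B-T),'z tail/mid/front',[round(float(np.nanmedian(C[r-1:r+2,int(b[0]+(t[0]-b[0])*(b[1]-r)/(b[1]-t[1]))][...,2]))*1 if 0 else round(float(np.nanmedian(C[r-1:r+2,int(b[0]+(t[0]-b[0])*(b[1]-r)/(b[1]-t[1])),2]))*1000,1) for r in (50,90,125)])
                                                                                                                                                                                                                                                                                                                                                                       ^
SyntaxError: closing parenthesis ']' does not match opening parenthesis '('
```

```bash
python3 - <<'E'
from h import *
import pickle
im=pickle.load(open('w24.pkl','rb'));C=cloud(im)*1000
a=np.radians(-10.3);c0=np.array([517.5,160.5]);x=np.array([np.cos(a),np.sin(a)]);y=np.array([-x[1],x[0]])
for n,b,t in [('L',(264,154),(262.5,37)),('M',(308,155),(310.5,38)),('S',(351.5,154.5),(358,38))]:
    B=onz(im,[b],.0325)[0,:2]*1000;T=onz(im,[t],.0385)[0,:2]*1000
    d=(B-T)/np.linalg.norm(B-T);o=B-55*d-c0;o2=T+60*d-c0
    zs=[]
    for r in(50,90,125):
        col=int(round(b[0]+(t[0]-b[0])*(b[1]-r)/(b[1]-t[1]))); zs.append(round(float(np.nanmedian(C[r-1:r+2,col-1:col+2,2])),1))
    print(n,'x,y in rest',np.round([o@x,o@y,o2@x,o2@y],1),'az',round(np.degrees(np.arctan2(d[1],d[0]))+10.3,1),'len',round(np.linalg.norm(B-T),1),'top z',zs)
im=grab('top')
save(im,'top3c',(260,150,350,235),7)
P=cloud(im)*1000; q=P[165:225,270:335].reshape(-1,3); q=q[q[:,2]>70]; print('db top',len(q),cv2.minAreaRect(q[:,:2].astype(np.float32)),np.median(q[:,2]))
st()
E
```

```text
L x,y in rest [-29.4 -47.9 -29.3 -47.9] az -0.0 len 114.9 top z [39.2, 39.3, 39.5]
M x,y in rest [-28.4  -0.1 -28.6  -0.1] az 0.7 len 115.2 top z [39.0, 39.3, 39.1]
S x,y in rest [-29.1  47.4 -28.9  47.4] az 1.3 len 114.8 top z [38.9, 38.7, 39.3]
db top 290 ((524.9036254882812, -126.97393035888672), (40.9185676574707, 39.76294708251953), 13.969196319580078) 78.84768903438122
t 29.03 tcp [0.5744 0.1179 0.2363] q [ 0.705 -0.062  0.062 -0.704] j [ 0.38  0.31 -0.8   1.6   0.23  1.33  0.94] F [ 0.2 -0.5  0.5] op 0.298
```

View pics/top3c.png

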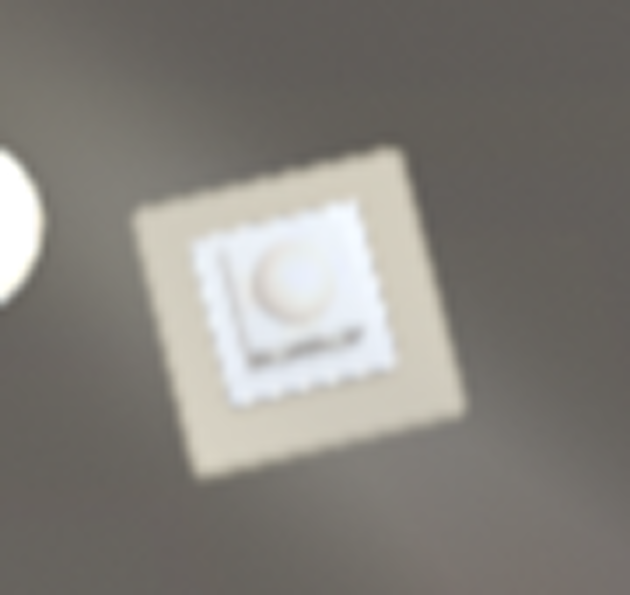

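```bash
python3 -c "
from station import arm
print(arm.sign_off())"
```

```text
the job is handed in; nothing more can be done
None
```

The bench is set up for doming and the job is handed in. It took about 29 s of the 138 s allowed; the hand-in gives no verdict, so these are my own camera checks.

- **Stack:** The bench block lies about 1 mm off the pad centre and square to it. The doming block stands on it cup up, 0.4° off square. The depth camera puts it 2–3 mm off centre and its top at 79 mm, where 80 mm is expected.
- **Punches:** All three rest on both rails with the balls beyond the far rail. In the rest's frame the origins are large (-29, -48), medium (-28.5, 0) and small (-29, 47.4) mm, within 1.3° of the rest's x axis. The large one is nearest the pad.
- **Bystanders:** I did not handle or touch the jar, tin or dish. They look unmoved in the last pictures, though I did not re-measure them.
- **Disagreement:** The top and wrist cameras put the rest about 2 mm apart along x. I used the wrist view, which fitted the rails when overlaid. The punch figures rest on that same wrist camera, so they are not an independent check, but 2 mm is well inside the limits.

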